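# Clamp a square on an acrylic blank for scoring

## Robot

A 7-joint arm with a two-finger parallel gripper is mounted at the origin on a cart in front of the work surface, level with it; the furniture and walls round the work are solid. World frame = base frame: x ahead of the robot, y to its left, z up, the work surface at z = 0. Lengths are in m, angles in rad, forces in N, time in s.
With the tool pointing down it reaches from about 0.4 to 0.85 m from the base axis. Payload 4.5 kg.
Tool frame: the origin (TCP) lies midway between the tips of the shut fingers; the grasp point (between the pads) lies 19 mm behind it; z points along the fingers, y is the direction in which the jaws open and shut (so a half turn about z gives the same grasp; the last joint's range is limited). The gripper opens to 88 mm and grips with 3 to 60 N. Pads are 18 mm wide; open, the fingers measure 123 mm over their backs; the gripper's body (75 mm by 187 mm) begins 45 mm behind the grasp point.
Start: joints at [-1.089, 0.689, -0.195, 1.565, 0.157, 0.902, -0.215], TCP at [0.271, 0.563, 0.239] pointing down, gripper open.
Joint ranges: [-3.01, 3.01], [-0.46, 2.08], [-1.47, 1.51], [0.13, 2.56], [-1, 4.14], [0.04, 2.09], [-2.66, 2.66]. Speed limits (rad/s): [2.57, 2.57, 3.14, 3.14, 3.14, 3.14, 3.14].

## Interface

Orientations are given as a unit quaternion [x, y, z, w].
In Python, from plant import get_state, snapshot, finish_job, find_in gives the robot as it stands.
- The arm moves only by the shell command python3 -m creep 'ROWS' [OPENING] [FORCE]. ROWS is JSON, one flat list of numbers, 6 for each row, row after row: the shift along the tool's x, y, z in mm, then the turn, a rotation vector about the tool's x, y, z in degrees. In form: [tx, ty, tz, wx, wy, wz, tx, ty, tz, wx, wy, wz, ...]. A call has 1 to 5 rows; each row shifts and turns the pose as measured when the row begins, along the tool's axes as they then stand; what a row does not reach is not made up. A row lasts 1/12 s, in which the tool goes at most 41.7 mm and 7.16 degrees, less where a joint would pass 70% of its speed; a pose out of reach is approached as far as the arm can. A call is refused whole if a number of a shift passes 41.7 or a number of a turn 7.16, either way. A call with a gripper value outside its range is refused whole. OPENING is the finger opening in mm, from 0 to 88.1, set as the call begins (- or left out, the last holds). The fingers move at their own pace and stop on an object; FORCE is the grip in N (left out, the last holds). Time passes only in rows, so rows that do not move let the fingers close. It gives the time, the measured TCP pose, the force and the opening at its end, in the units of the state.
- get_state(): the state, without advancing time (a new reading comes with each control period).
- snapshot(name): name is "scene" or "side" or "wrist"; returns a dict with "color" (400x640x3 uint8, red, green, blue), "intrinsics" (3x3 intrinsics, pixels), "extrinsics" (4x4, takes a point from world to camera coordinates). Camera axes: x right, y down, z forward; pixel columns grow to the right and rows downward; lengths in m; the calibration is good to about 2 mm. A picture is of the moment at which its call begins. There is no depth.
- finish_job(): hands the job in, once; it reports no verdict.
Trained networks look in the newest picture that a camera, given by its name, has taken for a name from the list of things; names that differ only in an ending like _2 or _b are one class to them, and where a whole thing is asked for, a point or a joint stands for the part that bears it (a point fixed in the world has none). Each returns a list of dicts, best first, with "score" (0 to 1); they miss things now and then, are a little off and sometimes report something else, mostly with a low value. They report only what shows in the picture. A call takes as long as a camera call.
- find_in(thing, camera): "xy" ([column, row] in pixels, amid what is visible of it).
The state is a dict: "clock": time; "q": joint angles; "qd": joint speeds; "joint_torque": joint torques, N m; "tool_pos": TCP position; "eef_rot": TCP orientation; "contact_force": force on the tool from outside, world axes, zero at the start; "moment": the same for the moment, N m; "opening": opening from 0.0 (shut) to 1.0 (fully open).
Only numpy, scipy, OpenCV 4.12 (cv2) and the standard library are available. Lean on these libraries where they do the work, as an engineer would, in place of code of your own. Each camera call takes 0.05 s, during which the arm holds its last target.

## Task

Set the blue acrylic blank up for a square score: put it on the grey jig, fully home against both the rear fence and the right-hand end stop, then lay the steel square so that its blade runs across the blank centrally under the hold-down foot and its stock is flush along the blank's front edge. Press the spring plunger down onto the blade and slide its keeper under the catch, so that the blade stays clamped when you let go. Leave the other things on the bench where they are.

Things in the scene. Friction and masses are not known exactly. Their poses are not given: they have to be found in the camera images.
- jig: Fixed scoring jig, grey board 142 x 190 x 15 mm. Origin on the bench under the centre of a fully seated blank; x to the rear (away from the robot), y left, z up. In its frame the board spans x -78..64, y -99..91 mm; its top is at z 15. A seated blank has its centre at x 0, y 0, z 19 and its front edge at x -28.
- jig_fence (a point): Middle of the finger notch in the rear fence, at board level. Fence: aluminium bar 8 mm high; its front face passes through this point along the jig's y (jig x 28; bar is 18 mm deep). Jig frame: bar from y -89 to 4 and from 56 to 88 mm; the notch between lets a finger pass behind the blank. This point: x 28, y 30.
- jig_stop (a point): Middle of the end stop's left face at board level (jig x 3, y -75 mm): an aluminium bar 8 mm high, 50 mm long, at the right end of the fence, square to it.
- catch_lip (a point): Top centre of the steel hook's lip (the catch), on the right of the hold-down arm, 75.5 mm above the bench; lip 24 x 14 mm, 5 mm thick. Jig x 18, y -77 mm. The hold-down: dark column at jig x 46..62, y -58..-22, from it an arm reaches forward to jig x 4 (plunger axis x 18, y -40), underside 44, top 57 mm above the bench: blank and blade go in under it from the front.
- blank_mid (a point): Centre of the loose acrylic blank, 56 (x) x 150 (y) x 8 mm, about 80 g, blue film on both faces, the same after half a turn. This point is 4 mm over its underside. Grip it across the 56 mm; on the jig, the finger notch lies behind the part of it 4 to 56 mm left of its middle.
- square_grip (a point): Point on the loose square's raised black grip (square about 260 g), 32 mm above its underside: an upright rib 12 (x) x 50 (y) mm, top 47 mm above the underside; pinch it across the 12 mm. x along the blade to its tip, z up. The aluminium stock under it is 30 (x) x 110 (y) x 14 mm: front (working) face 18 mm ahead (+x), back face 12 mm behind; this point is half-way along it.
- square_face (a point): Middle of the stock's working face, 4 mm above the square's underside; x points out of the face, along the blade. Flush: this face touches the blank's front edge, stock on the board, blade over the blank.
- square_blade (a point): On the middle line of the steel blade's top, 46 mm ahead of the working face, 38 mm right (-y) of the grip's middle; it belongs under the foot. The blade is 30 mm wide, reaches 70 mm ahead of the face, and lies 8.3 to 11.3 mm above the square's underside.
- keeper_fin (a point): On the keeper's upright red fin, 8 mm under its top, 100.5 mm above the bench when up: fin 10 (y) x 22 (x) mm, 26 mm high above the brass slide. Axes as the jig's. It rides in the plunger's head, so pressing the fin down presses the plunger; pinch it across the 10 mm. With the plunger fully down the fin's top stands 19 mm above the catch's lip.
- plunger (a joint): Spring plunger's travel, m: 0 up, 0.014 fully down. Springs back when let go. Needs about 2 N at first, 12 to 15 N at the bottom with the blade under the foot. From 0.0120 on the keeper passes under the catch's lip; trapped it rests at about 0.012.
- keeper (a joint): Keeper's slide to the right (-y of the jig) on the plunger's head, m: 0 to 0.003 at the start (open), 0.014 fully across, its nose then 10 mm under the lip. Light friction (1 N). Slid across with the plunger up it does not lock.
- hold_foot: Round rubber foot, 16 mm across, under the plunger, at jig x 18, y -40 mm; with the plunger up its underside is 35 mm above the bench (12 mm over a seated blank). Its own spring gives up to 6 mm, so it presses the blade with about 5 N when trapped. Origin 22 mm above its underside, on the plunger's axis.
- square: The square as a whole; origin at the middle of the stock's underside.
- marker: Bystander: green marker standing upright, 112 mm tall. Origin at its foot.
- vial: Bystander: clear vial with a dark blue cap, 45 mm across, 95 mm tall. Origin at its foot.
- reagent: Bystander: cream plastic bottle with a pale cap, 32 mm across, 84 mm tall. Origin at its foot.
- beaker: Bystander: small clear plastic beaker, 70 mm across, 64 mm tall. Origin at its foot.
- bottle: Bystander: clear bottle with a blue cap, 69 mm across, 117 mm tall. Origin at its foot.
- forceps_steel: Bystander: steel forceps lying flat, 133 mm long. Origin under their middle.
- offcut: Bystander: blue acrylic off-cut, 56 x 22 x 8 mm. Origin under its middle.

How it is judged:
By the outcome, as a careful person would: the job done as asked, in the order asked, and still so for the second after the job is handed in, with the robot touching nothing.
It also fails if it takes over 64 s, if anything falls off the work surface, if the arm or the gripper's body presses on something with over 40 N, if the wrist force passes 120 N, or if a joint passes its speed limit or range.

## Working session

There is one attempt and no reset: what is moved stays moved. The work goes in short steps, Python scripts to look and compute and a shell command to move; the robot and the scene stay as the last step left them, time stands still between calls to the robot, and variables do not carry over. Pictures are saved under pics/ and viewed, and the job is handed in when it is done.

```bash
ls; mkdir -p pics
python3 - <<'E'
from plant import *
import cv2
s=get_state();print(s)
for n in ["scene","side","wrist"]:
    p=snapshot(n);cv2.imwrite(f"pics/{n}0.png",p["color"][...,::-1])
    print(n,p["intrinsics"],p["extrinsics"])
    for t in ["jig","jig_fence","jig_stop","catch_lip","blank_mid","square_grip","square_face","square_blade","keeper_fin","hold_foot","offcut"]:
        r=find_in(t,n);print(t,[(x["score"],x["xy"]) for x in r[:2]])
print(get_state()["clock"])
E
```

```text
pics
{'clock': 0.0, 'q': array([-1.08918922,  0.68994337, -0.19452981,  1.56635604,  0.15732595,
        0.90250578, -0.21511199]), 'qd': array([ 0.00040157, -0.00099614,  0.00203499, -0.00121834, -0.00067036,
       -0.0001347 ,  0.00118574]), 'joint_torque': array([-1.01631405e-03, -5.27561510e+01, -1.26675557e+00, -1.53430152e+01,
       -5.25480893e-02,  6.48927424e-03,  1.72533960e-04]), 'tool_pos': array([0.27038653, 0.56277825, 0.23793259]), 'eef_rot': array([ 2.21987504e-01,  9.75049087e-01, -8.99286980e-04, -1.28861473e-04]), 'contact_force': array([ 0.51141549,  0.70823389, -0.31202041]), 'moment': array([-0.07087105,  0.06936448,  0.0171755 ]), 'opening': 0.9998201403400688}
scene [[488.92290373   0.         316.33993832]
 [  0.         488.92290373 195.87046941]
 [  0.           0.           1.        ]] [[ 0.82244686 -0.56883251 -0.00327777 -0.51845798]
 [-0.42445379 -0.60984023 -0.66927862  0.27564875]
 [ 0.37870852  0.55183736 -0.74300429  1.59516646]
 [ 0.          0.          0.          1.        ]]
jig [(0.76, [299.7, 213.1]), (0.34, [342.7, 275.1])]
jig_fence [(0.
[... 1029 characters left out ...]
de [(0.7, [338.9, 182.5])]
keeper_fin [(0.74, [265.5, 236.5]), (0.43, [326.9, 205.0])]
hold_foot []
offcut [(0.53, [304.2, 278.0])]
wrist [[288.62975043   0.         316.72376042]
 [  0.         288.62975043 201.81980261]
 [  0.           0.           1.        ]] [[ 4.33672060e-01  9.01070704e-01 -3.62174067e-04 -6.24382666e-01]
 [ 8.68603472e-01 -4.17939069e-01  2.66185920e-01 -3.56626439e-02]
 [ 2.39700968e-01 -1.15751982e-01 -9.63921638e-01  3.89730051e-01]
 [ 0.00000000e+00  0.00000000e+00  0.00000000e+00  1.00000000e+00]]
jig []
jig_fence []
jig_stop []
catch_lip []
blank_mid [(0.59, [259.5, 349.3])]
square_grip []
square_face []
square_blade []
keeper_fin []
hold_foot []
offcut []
1.8
```

View pics/scene0.png

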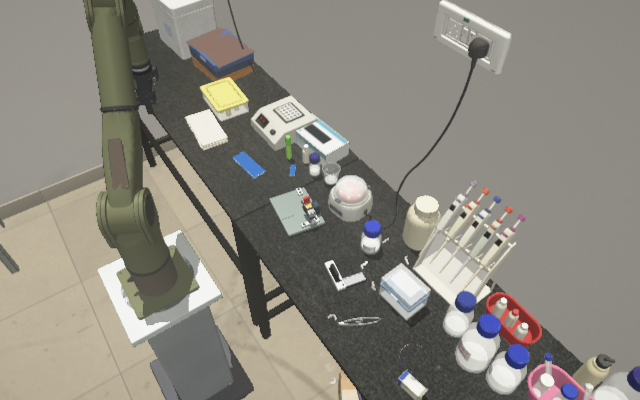

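View pics/side0.png

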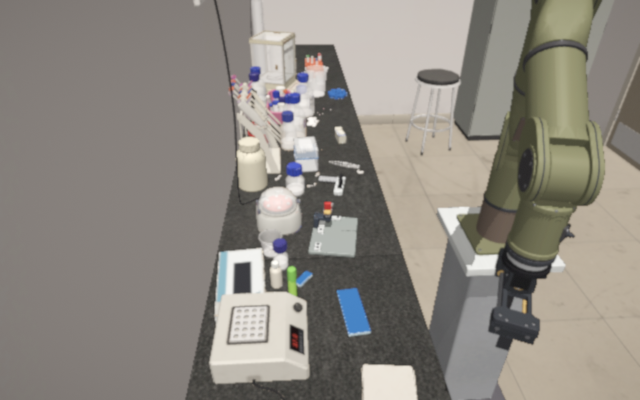

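View pics/wrist0.png

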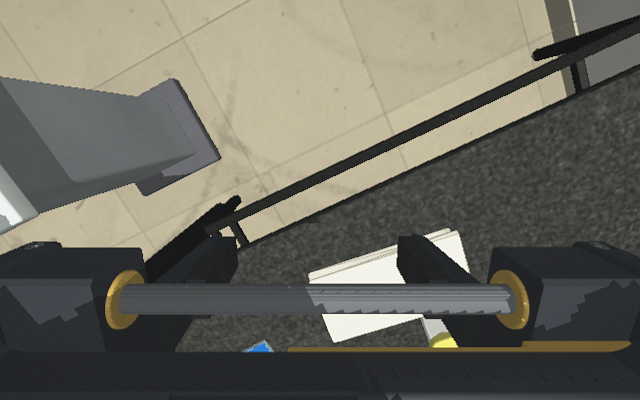

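```bash
cd pics
python3 - <<'E'
import cv2
a=cv2.imread("scene0.png")[110:310,220:400];cv2.imwrite("sc.png",cv2.resize(a,(540,600),interpolation=cv2.INTER_CUBIC))
a=cv2.imread("side0.png")[140:340,230:430];cv2.imwrite("sd.png",cv2.resize(a,(600,600),interpolation=cv2.INTER_CUBIC))
E
```

```text
(no output)
```

View pics/sc.png

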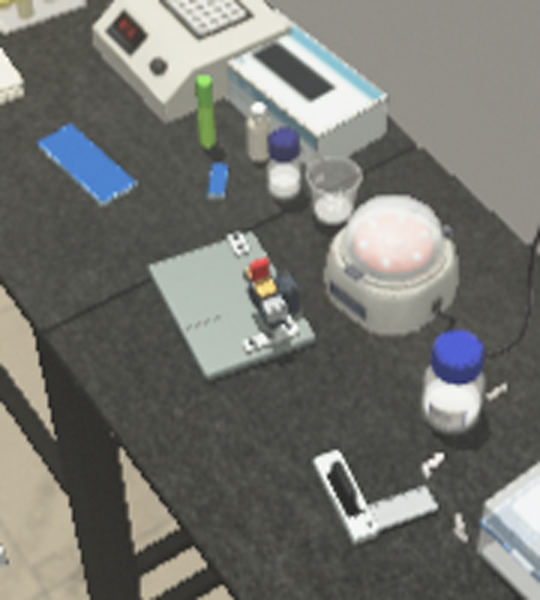

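View pics/sd.png

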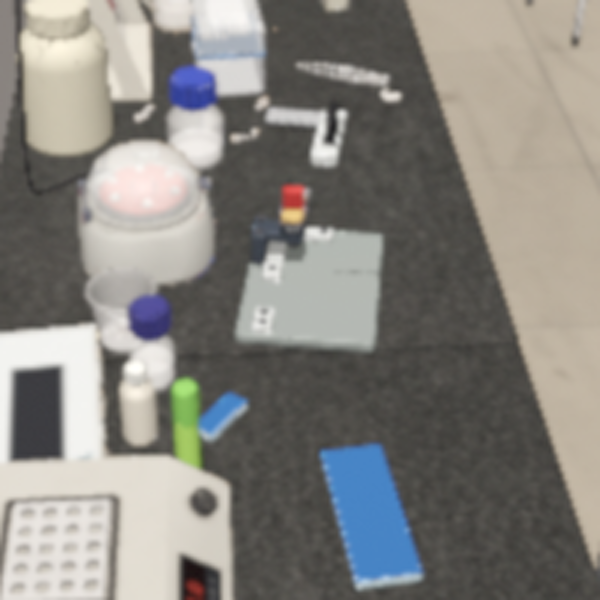

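```bash
cat > h.py <<'E'
import numpy as np,cv2,json
from scipy.spatial.transform import Rotation as R
from plant import *
K={"scene":[488.9229,316.33994,195.87047],"side":[429.5978,321.7329,200.7383],"wrist":[288.62975,316.72376,201.8198]}
E={"scene":np.array([[0.82244686,-0.56883251,-0.00327777,-0.51845798],[-0.42445379,-0.60984023,-0.66927862,0.27564875],[0.37870852,0.55183736,-0.74300429,1.59516646]]),
"side":np.array([[-0.99821413,0.05972014,0.00143104,0.57056379],[0.03203226,0.55532802,-0.83101427,0.10783353],[-0.05042298,-0.82948435,-0.55624925,1.40584976]])}
def bp(cam,uv,z,ext=None):
    f,cx,cy=K[cam];e=E[cam] if ext is None else ext[:3]
    uv=np.atleast_2d(np.array(uv,float))
    d=np.c_[(uv[:,0]-cx)/f,(uv[:,1]-cy)/f,np.ones(len(uv))]@e[:,:3]
    c=-e[:,:3].T@e[:,3]
    return (c+d*((z-c[2])/d[:,2])[:,None])[:,:2]
def pr(cam,P,ext=None):
    f,cx,cy=K[cam];e=E[cam] if ext is None else ext[:3]
    q=np.atleast_2d(P)@e[:,:3].T+e[:,3]
    return np.c_[q[:,0]/q[:,2]*f+cx,q[:,1]/q[:,2]*f+cy]
def take(n,tag):
    p=snapshot(n);np.savez(f"pics/{tag}.npz",**p);cv2.imwrite(f"pics/{tag}.png",p["color"][...,::-1]);return p
def rect(mask,cam,z,ext=None):
    cs,_=cv2.findContours(mask.astype(np.uint8),cv2.RETR_EXTERNAL,cv2.CHAIN_APPROX_NONE)
    out=[]
    for c in sorted(cs,key=cv2.contourArea,reverse=True)[:3]:
        if cv2.contourArea(c)<20: continue
        w=bp(cam,c[:,0,:],z,ext)
        r=cv2.minAreaRect((w*1000).astype(np.float32));out.append((c[:,0].mean(0),r))
    return out
E
python3 - <<'E'
from h import *
for n in ["scene","side"]:
    im=cv2.imread(f"pics/{n}0.png");hsv=cv2.cvtColor(im,cv2.COLOR_BGR2HSV)
    m=(hsv[...,0]>100)&(hsv[...,0]<115)&(hsv[...,1]>150)&(hsv[...,2]>120)
    print(n)
    for c,r in rect(m,n,.008): print(c.round(),r)
c=lambda a:np.array(a)/3+[220,110]
d=lambda a:np.array(a)/3+[230,140]
print("jig scene FL FR RR RL",bp("scene",c([(150,267),(208,377),(313,338),(255,233)]),.015).round(4))
print("jig side",bp("side",d([(374,349),(383,234)]),.015).round(4),bp("side",d([(237,337)]),.015))
print("grip top",bp("scene",c([(330,463),(357,507)]),.047), "fin top",bp("scene",c([(261,266)]),.106),bp("side",d([(293,190)]),.106))
print("stock scene",bp("scene",c([(315,457),(338,450),(377,532),(354,542)]),.014).round(4))
print("tip blade",bp("scene",c([(430,487),(437,504),(372,510),]),.011).round(4))
print("stock side",bp("side",d([(312,160),(337,162),(347,111)]),.014).round(4),"blade",bp("side",d([(268,107),(266,122)]),.011))
E
```

```text
scene
[248. 164.] ((508.1053161621094, 299.1949462890625), (49.27494812011719, 141.40257263183594), 6.634166240692139)
[292. 169.] ((635.9671020507812, 174.10366821289062), (45.215362548828125, 17.377513885498047), 51.262752532958984)
side
[353. 310.] ((507.89208984375, 299.3363037109375), (50.86767578125, 143.10052490234375), 6.564356803894043)
[337.  93.] ((407.1120300292969, -1318.9637451171875), (115.9757308959961, 87.1037368774414), 85.77086639404297)
[303. 277.] ((636.1448364257812, 171.8603515625), (45.49839782714844, 14.382000923156738), 49.35354995727539)
jig scene FL FR RR RL [[ 0.4791  0.083 ]
 [ 0.4462 -0.1015]
 [ 0.5794 -0.1237]
 [ 0.6175  0.0566]]
jig side [[ 0.4786  0.1012]
 [ 0.4444 -0.0923]] [[0.61481687 0.07490048]]
grip top [[ 0.47958275 -0.29584389]
 [ 0.47059678 -0.35689872]] fin top [[ 0.54864558 -0.06203995]] [[ 0.54974351 -0.05244501]]
stock scene [[ 0.4841 -0.2622]
 [ 0.5105 -0.2691]
 [ 0.4829 -0.3777]
 [ 0.4556 -0.3736]]
tip blade [[ 0.5656 -0.3641]
 [ 0.5583 -0.3855]
 [ 0.4961 -0.3514]]
stock side [[ 0.5113 -0.2518]
 [ 0.4811 -0.2455]
 [ 0.456  -0.3666]] blade [[ 0.55787141 -0.38785289]
 [ 0.56254395 -0.3499695 ]]
```

```bash
cat >> h.py <<'E'
def quat(head,tilt=0):
    # tool pointing down, tool y along world heading (deg)
    h=np.radians(head);y=np.array([np.cos(h),np.sin(h),0]);z=np.array([0,0,-1.]);x=np.cross(y,z)
    return R.from_matrix(np.c_[x,y,z])
def plan(pos,head,N=None,rate=30):
    s=get_state();p=np.array(s["tool_pos"]);r=R.from_quat(s["eef_rot"])
    t=quat(head);
    if np.dot(t.apply([0,1,0]),r.apply([0,1,0]))<0: t=quat(head+180)
    w=(r.inv()*t).as_rotvec(degrees=True);d=r.inv().apply(np.array(pos)-p)*1000
    n=int(max(np.ceil(np.linalg.norm(w)/7),np.ceil(np.linalg.norm(d)/rate),1))
    N=N or n
    M=sum(R.from_rotvec(w/N*k,degrees=True).as_matrix() for k in range(N))
    u=np.linalg.solve(M,d)
    print("clk",round(s["clock"],2),"pos",p.round(4),"head",round(np.degrees(np.arctan2(*r.apply([0,1,0])[1::-1])),2),"tilt",r.apply([0,0,1]).round(3),"N",N,"row",u.round(1).tolist()+(w/N).round(2).tolist(),"F",np.round(s["contact_force"],1),"op",round(s["opening"]*88.1,1))
E
python3 -c "
from h import *
plan([.505,.329,.16],6.6)"
```

```text
clk 1.8 pos [0.2706 0.5634 0.2388] head 64.35 tilt [ 0.  0. -1.] N 12 row [-28.6, 3.6, 6.6, 0.0, -0.0, 4.81] F [-0.5  1.1 -0.1] op 88.0
```

```bash
python3 -m creep '[-28.6,3.6,6.6,0,0,4.8,-28.6,3.6,6.6,0,0,4.8,-28.6,3.6,6.6,0,0,4.8,-28.6,3.6,6.6,0,0,4.8,-28.6,3.6,6.6,0,0,4.8]' 88; python3 -m creep '[-28.6,3.6,6.6,0,0,4.8,-28.6,3.6,6.6,0,0,4.8,-28.6,3.6,6.6,0,0,4.8,-28.6,3.6,6.6,0,0,4.8,-28.6,3.6,6.6,0,0,4.8]'; python3 -c "
from h import *
plan([.505,.329,.16],6.6)"
```

```text
clock: 2.22
tool_pos: [0.3915, 0.5031, 0.206]
eef_rot: [0.42, 0.908, 0.004, -0.005]
contact_force: [-0.3, 0.7, 0.0]
opening: 1.0
clock: 2.63
tool_pos: [0.4848, 0.3872, 0.1698]
eef_rot: [0.607, 0.794, 0.005, -0.005]
contact_force: [0.0, -0.3, 0.6]
opening: 0.998
clk 2.63 pos [0.4848 0.3872 0.1698] head 15.18 tilt [-0.002  0.015 -1.   ] N 3 row [-20.4, 2.4, 3.1, 0.02, -0.29, 2.86] F [ 0.  -0.3  0.6] op 87.9
```

```bash
python3 -m creep '[-20.4,2.4,3.1,0,-0.3,2.9,-20.4,2.4,3.1,0,-0.3,2.9,-20.4,2.4,3.1,0,-0.3,2.9,0,0,0,0,0,0]'; python3 -c "
from h import *
plan([.505,.329,.16],6.6)
p=take('wrist','w1');print(p['extrinsics'])"
```

```text
clock: 2.97
tool_pos: [0.5089, 0.3172, 0.1584]
eef_rot: [0.674, 0.739, -0.002, 0.003]
contact_force: [0.4, -0.5, -0.5]
opening: 0.998
clk 2.97 pos [0.5089 0.3172 0.1584] head 5.22 tilt [ 0.002 -0.008 -1.   ] N 1 row [12.1, -2.8, -1.7, 0.07, 0.46, -1.38] F [ 0.4 -0.5 -0.5] op 87.9
[[ 9.95919278e-01  9.02479248e-02  3.22952180e-04 -5.34792302e-01]
 [ 8.66895883e-02 -9.57634477e-01  2.74629066e-01  2.43032355e-01]
 [ 2.50939734e-02 -2.73480384e-01 -9.61550192e-01  3.85453667e-01]
 [ 0.00000000e+00  0.00000000e+00  0.00000000e+00  1.00000000e+00]]
```

View pics/w1.png

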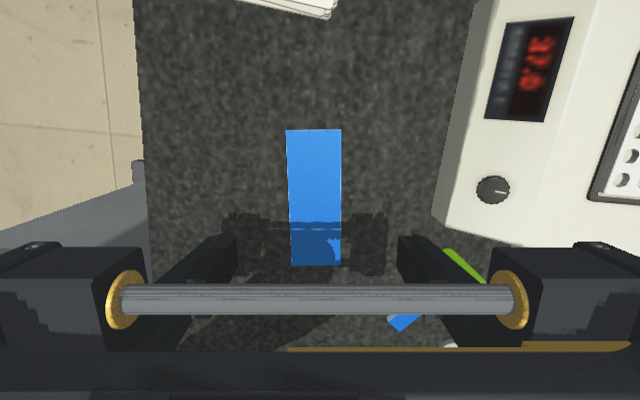

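```bash
python3 -c "
from h import *
d=np.load('pics/w1.npz');im=d['color'];hsv=cv2.cvtColor(im,cv2.COLOR_RGB2HSV)
m=(hsv[...,0]>100)&(hsv[...,0]<115)&(hsv[...,1]>150)&(hsv[...,2]>60)
for c,r in rect(m,'wrist',.008,d['extrinsics']): print(c,r)
print(bp('wrist',[(286,129),(341,129),(291,266),(341,266)],.008,d['extrinsics']))
"
```

```text
[314.14905149 196.22222222] ((507.0917053222656, 301.99359130859375), (55.6252326965332, 149.5575408935547), 6.037090301513672)
[403.5        320.16129032] ((627.083251953125, 165.76736450195312), (32.57919692993164, 20.80352020263672), 51.067626953125)
[[0.4723482  0.37450098]
 [0.52685309 0.37943954]
 [0.48727501 0.22384849]
 [0.54399894 0.22897867]]
```

```bash
python3 -c "
from h import *
print(bp('scene',[(288.5,158),(304,162),(315,174)],0))
plan([.504,.332,.03],6.05)
"
```

```text
[[0.66144406 0.24309008]
 [0.70004673 0.18786095]
 [0.69795602 0.10694114]]
clk 3.02 pos [0.5082 0.3201 0.1587] head 5.45 tilt [ 0.002 -0.005 -1.   ] N 5 row [2.5, -0.6, 25.7, 0.02, 0.06, -0.12] F [-0.5  0.3 -0.3] op 88.0
```

```bash
python3 -m creep '[2.5,-0.6,25,0,0,0,2.5,-0.6,25,0,0,0,2.5,-0.6,25,0,0,0,2.5,-0.6,25,0,0,0,2.5,-0.6,25,0,0,0]'; python3 -m creep '[0,0,0,0,0,0,0,0,0,0,0,0]'; python3 -c "
from h import *
plan([.504,.332,.006],6.05)
"
```

```text
clock: 3.43
tool_pos: [0.5065, 0.3457, 0.0376]
eef_rot: [0.669, 0.743, 0.01, 0.0]
contact_force: [0.1, 1.0, 0.1]
opening: 0.999
clock: 3.6
tool_pos: [0.5015, 0.3492, 0.0336]
eef_rot: [0.666, 0.746, 0.007, -0.003]
contact_force: [0.0, -1.1, 1.0]
opening: 0.995
clk 3.6 pos [0.5015 0.3492 0.0336] head 6.45 tilt [ 0.006  0.015 -1.   ] N 2 row [-8.8, 0.2, 13.7, 0.22, -0.4, 0.2] F [ 0.  -1.1  1. ] op 87.7
```

```bash
python3 -m creep '[-8.8,0.2,10,0.2,-0.4,0.2,-8.8,0,8,0.2,-0.4,0.2,0,0,0,0,0,0]'; python3 -c "
from h import *
plan([.504,.332,.004],6.05)
"
```

```text
clock: 3.85
tool_pos: [0.5043, 0.3342, 0.0174]
eef_rot: [0.667, 0.745, 0.002, 0.0]
contact_force: [0.1, -0.9, 0.4]
opening: 1.001
clk 3.85 pos [0.5043 0.3342 0.0174] head 6.26 tilt [ 0.003  0.003 -1.   ] N 1 row [-2.2, -0.5, 13.4, 0.21, -0.17, 0.21] F [ 0.1 -0.9  0.4] op 88.2
```

```bash
python3 -m creep '[-1.5,-0.3,8,0.2,-0.2,0.2,-0.5,-0.2,4,0,0,0,0,0,0,0,0,0]'; python3 -c "
from h import *
plan([.504,.332,.003],6.05)
"
```

```text
clock: 4.1
tool_pos: [0.506, 0.3312, 0.0063]
eef_rot: [0.67, 0.743, 0.001, 0.001]
contact_force: [0.2, 1.1, 0.2]
opening: 0.997
clk 4.1 pos [0.506  0.3312 0.0063] head 5.91 tilt [ 0.003  0.    -1.   ] N 1 row [1.0, -1.9, 3.3, 0.18, 0.0, -0.14] F [0.2 1.1 0.2] op 87.8
```

```bash
python3 -m creep '[0.8,-1.9,2.5,0.2,0,0.1,0,0,0,0,0,0]' 50 35;python3 -m creep '[0,0,0,0,0,0,0,0,0,0,0,0,0,0,0,0,0,0,0,0,0,0,0,0]' ; python3 -c "
from h import *
plan([.504,.332,.004],6.05)
"
```

```text
clock: 4.27
tool_pos: [0.5043, 0.3318, 0.0038]
eef_rot: [0.671, 0.742, 0.0, -0.0]
contact_force: [-0.2, 0.2, -1.5]
opening: 0.87
clock: 4.6
tool_pos: [0.5044, 0.3324, 0.0043]
eef_rot: [0.67, 0.742, 0.001, -0.0]
contact_force: [1.0, 0.3, -0.5]
opening: 0.622
clk 4.6 pos [0.5044 0.3324 0.0043] head 5.79 tilt [ 0.     0.001 -1.   ] N 1 row [-0.4, -0.4, 0.3, 0.03, -0.06, -0.26] F [ 1.   0.3 -0.5] op 54.8
```

```bash
python3 -m creep '[0,0,-15,0,0,0,0,0,-30,0,0,0,0,0,-30,0,0,0]';python3 -c "
from h import *
plan([.51,-.12,.27],-10)
"
```

```text
clock: 4.85
tool_pos: [0.5001, 0.33, 0.0752]
eef_rot: [0.67, 0.742, -0.006, -0.002]
contact_force: [0.1, 0.3, 0.1]
opening: 0.623
clk 4.85 pos [0.5001 0.33   0.0752] head 5.83 tilt [-0.011 -0.006 -1.   ] N 17 row [-26.6, 1.3, -11.4, -0.03, 0.02, 0.93] F [0.1 0.3 0.1] op 54.9
```

```bash
python3 -m creep '[-26,1.3,-16,0,0,0.9,-26,1.3,-16,0,0,0.9,-26,1.3,-16,0,0,0.9,-26,1.3,-16,0,0,0.9,-26,1.3,-16,0,0,0.9]';python3 -m creep '[-26,1.3,-16,0,0,0.9,-26,1.3,-16,0,0,0.9,-26,1.3,-14,0,0,0.9,-26,1.3,-10,0,0,0.9,-26,1.3,-8,0,0,0.9]';python3 -c "
from h import *
plan([.51,-.12,.27],-10)
"
```

```text
clock: 5.27
tool_pos: [0.5163, 0.2077, 0.1616]
eef_rot: [0.695, 0.719, -0.0, -0.004]
contact_force: [0.3, -0.1, -1.1]
opening: 0.622
clock: 5.68
tool_pos: [0.5236, 0.0712, 0.2304]
eef_rot: [0.724, 0.69, 0.001, -0.003]
contact_force: [0.2, -1.0, -1.8]
opening: 0.622
clk 5.68 pos [0.5236 0.0712 0.2304] head -2.69 tilt [-0.002  0.006 -1.   ] N 7 row [-27.4, 0.8, -5.7, -0.02, -0.04, 1.04] F [ 0.2 -1.  -1.8] op 54.8
```

```bash
python3 -m creep '[-27.4,0.8,-5.7,0,0,1,-27.4,0.8,-5.7,0,0,1,-27.4,0.8,-5.7,0,0,1,-27.4,0.8,-5.7,0,0,1,-27.4,0.8,-5.7,0,0,1]';python3 -m creep '[-15,0,-2,0,0,1,-8,0,0,0,0,1,0,0,0,0,0,0]';python3 -c "
from h import *
plan([.51,-.12,.27],-10)
p=take('wrist','w2')
for t in ['jig_fence','jig_stop','catch_lip','keeper_fin','square_grip']: print(t,[(x['score'],x['xy']) for x in find_in(t,'wrist')[:2]])
"
```

```text
clock: 6.1
tool_pos: [0.5155, -0.0721, 0.2614]
eef_rot: [0.754, 0.657, 0.003, -0.002]
contact_force: [0.6, -0.2, -1.1]
opening: 0.624
clock: 6.35
tool_pos: [0.5105, -0.1042, 0.2649]
eef_rot: [0.77, 0.638, 0.002, 0.0]
contact_force: [-0.4, 0.9, -0.7]
opening: 0.62
clk 6.35 pos [ 0.5105 -0.1042  0.2649] head -10.72 tilt [ 0.003  0.002 -1.   ] N 1 row [-15.6, 2.4, -5.1, 0.16, -0.13, -0.72] F [-0.4  0.9 -0.7] op 54.6
jig_fence [(0.69, [317.5, 93.8]), (0.45, [366.8, 324.9])]
jig_stop [(0.87, [316.8, 91.3])]
catch_lip [(0.76, [339.3, 161.2])]
keeper_fin [(0.8, [343.5, 133.2]), (0.28, [342.9, 133.4])]
square_grip [(0.52, [371.0, 322.2])]
```

View pics/w2.png

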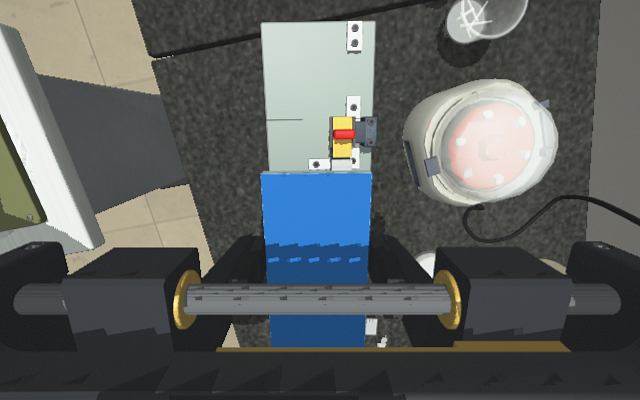

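```bash
python3 -c "
import cv2
a=cv2.imread('pics/w2.png')[10:190,250:400];cv2.imwrite('pics/w2c.png',cv2.resize(a,None,fx=3.3,fy=3.3,interpolation=cv2.INTER_CUBIC))
a=cv2.imread('pics/w2.png')[80:180,300:390];cv2.imwrite('pics/w2d.png',cv2.resize(a,None,fx=6,fy=6,interpolation=cv2.INTER_CUBIC))
from h import *
d=np.load('pics/w2.npz');e=d['extrinsics']
print(bp('wrist',[(263,23),(375,21),(269,172),(375,172)],.015,e))
"
```

```text
[[ 0.48064096  0.08926905]
 [ 0.61480205  0.06601826]
 [ 0.44579395 -0.09012808]
 [ 0.58996846 -0.11759285]]
```

View pics/w2c.png

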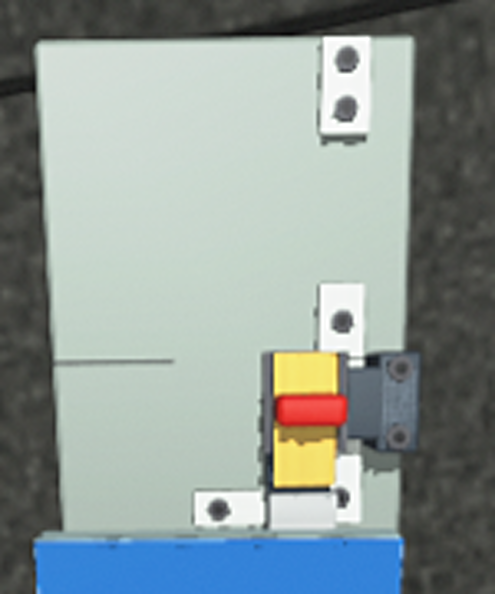

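View pics/w2d.png

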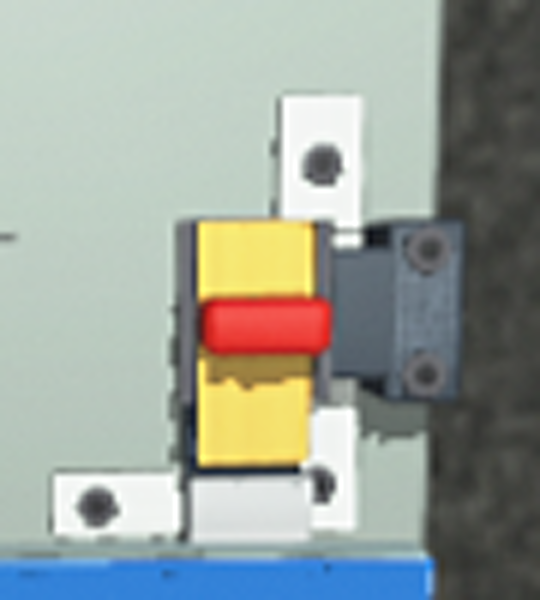

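```bash
cat > fitjig.py <<'E'
from h import *
from scipy.optimize import least_squares
d=np.load('pics/w2.npz');e=d['extrinsics']
c=lambda a:np.array(a)/3.3+[250,10]
P=np.array([(-78,91,15),(64,91,15),(28,88,23),(46,88,23),(28,56,23),(28,4,23),(46,4,23),(-22,-75,23),(6,-70,75.5),(30,-70,75.5),(18,-40,108.5)])/1000
U=np.array([c(a) for a in [(37,43),(414,38),(323,37),(369,37),(320,132),(320,284),(364,284),(194,490),(270,494),(335,494),(311,409)]])
def tf(p,Q):
    a=p[2];return np.c_[p[0]+np.cos(a)*Q[:,0]-np.sin(a)*Q[:,1],p[1]+np.sin(a)*Q[:,0]+np.cos(a)*Q[:,1],Q[:,2]]
f=lambda p:(pr('wrist',tf(p,P),e)-U).ravel()
r=least_squares(f,[.53,0,-.175],loss='soft_l1',x_scale=[.01,.01,.01])
print(r.x[:2].round(4),np.degrees(r.x[2]),'\n',f(r.x).reshape(-1,2).round(1))
# front edge yaw check
w=bp('wrist',[c((37,43)),c((65,530)),c((414,38)),c((400,530))],.015,e);print('edge yaw',np.degrees(np.arctan2(*(w[0]-w[1]))),np.degrees(np.arctan2(*(w[2]-w[3]))),np.linalg.norm(w[2]-w[0]))
E
python3 fitjig.py
```

```text
[ 0.5378 -0.012 ] -9.89754655677156 
 [[-1.8 -0.9]
 [ 0.9 -1.4]
 [-0.5 -0. ]
 [ 0.6 -0.3]
 [ 0.   0.8]
 [-0.5  0. ]
 [ 0.4 -0.2]
 [-0.3  0.7]
 [-0.5  0.4]
 [ 0.5  0.1]
 [ 0.4  0.6]]
edge yaw 9.973275137172097 9.518642615498292 0.13891096630791797
```

```bash
cat >> h.py <<'E'
JP=np.array([.5378,-.012]);JA=-9.9
def j2w(x,y):
    a=np.radians(JA);return JP+np.array([np.cos(a)*x-np.sin(a)*y,np.sin(a)*x+np.cos(a)*y])/1000
def jplan(x,y,z,head=JA,**k):
    s=get_state();a=np.radians(JA);q=(s["tool_pos"][:2]-JP)*1000
    print("jig xy",[round(np.cos(a)*q[0]+np.sin(a)*q[1],1),round(-np.sin(a)*q[0]+np.cos(a)*q[1],1)])
    f=np.array(s["contact_force"]);print("F jig",(np.cos(a)*f[0]+np.sin(a)*f[1]).round(1),(-np.sin(a)*f[0]+np.cos(a)*f[1]).round(1),f[2].round(1))
    plan([*j2w(x,y),z/1000],head,**k)
E
python3 -c "
from h import *
jplan(-55,40,150)"
```

```text
jig xy [np.float64(-10.9), np.float64(-91.2)]
F jig 0.1 0.7 -0.2
clk 6.65 pos [ 0.5114 -0.1     0.2645] head -10.28 tilt [ 0.003  0.004 -1.   ] N 6 row [21.8, -7.5, 19.1, 0.02, -0.04, -0.06] F [ 0.2  0.6 -0.2] op 55.3
```

```bash
python3 -m creep '[24,-7.5,5,0,0,0,24,-7.5,8,0,0,0,24,-7.5,18,0,0,0,24,-7.5,20,0,0,0,20,-7.5,20,0,0,0]';python3 -m creep '[8,-4,10,0,0,0,0,0,8,0,0,0,0,0,0,0,0,0]';python3 -c "
from h import *
jplan(-55,40,60)"
```

```text
clock: 7.07
tool_pos: [0.5006, 0.0237, 0.195]
eef_rot: [0.769, 0.639, 0.007, 0.004]
contact_force: [-0.2, 0.1, -1.0]
opening: 0.628
clock: 7.32
tool_pos: [0.4951, 0.0426, 0.1724]
eef_rot: [0.764, 0.646, 0.005, 0.0]
contact_force: [0.7, -0.2, 0.7]
opening: 0.625
jig xy [np.float64(-51.5), np.float64(46.4)]
F jig 0.8 -0.1 0.7
clk 7.32 pos [0.4951 0.0426 0.1724] head -9.57 tilt [ 0.009  0.006 -1.   ] N 4 row [-1.7, -1.0, 28.1, 0.11, -0.11, 0.08] F [ 0.7 -0.2  0.7] op 55.0
```

```bash
python3 -m creep '[-2,-1,26,0.1,-0.1,0.1,-2,-1,26,0.1,-0.1,0.1,-2,-1,26,0.1,-0.1,0,-1,0,20,0,0,0,0,0,0,0,0,0]';python3 -c "
from h import *
jplan(-55,40,26)"
```

```text
clock: 7.73
tool_pos: [0.4982, 0.0346, 0.0742]
eef_rot: [0.765, 0.644, 0.006, 0.004]
contact_force: [-0.4, -0.5, -1.1]
opening: 0.624
jig xy [np.float64(-47.1), np.float64(39.1)]
F jig -0.3 -0.5 -1.1
clk 7.73 pos [0.4982 0.0346 0.0742] head -9.83 tilt [ 0.015  0.002 -1.   ] N 2 row [0.4, -4.2, 24.0, 0.4, -0.13, 0.03] F [-0.4 -0.5 -1.1] op 54.9
```

```bash
python3 -m creep '[0,-3,20,0.4,-0.1,0,0,-3,16,0.4,-0.1,0,0,0,7,0,0,0,0,0,0,0,0,0]';python3 -c "
from h import *
jplan(-30,38,26)"
```

```text
clock: 8.07
tool_pos: [0.4972, 0.0326, 0.0331]
eef_rot: [0.767, 0.642, 0.003, 0.002]
contact_force: [0.5, -1.0, -0.9]
opening: 0.626
jig xy [np.float64(-47.7), np.float64(37.0)]
F jig 0.6 -0.9 -0.9
clk 8.07 pos [0.4972 0.0326 0.0331] head -10.09 tilt [ 0.007 -0.    -1.   ] N 1 row [1.1, 17.6, 7.3, 0.39, -0.05, -0.19] F [ 0.5 -1.  -0.9] op 55.1
```

```bash
python3 -m creep '[1,10,4,0.4,0,-0.2,0,12,3,0,0,0,0,10,0,0,0,0,0,0,0,0,0,0]';python3 -c "
from h import *
jplan(-4,38,23)
p=take('wrist','w3');p=take('side','s3')"
```

```text
clock: 8.4
tool_pos: [0.5328, 0.0265, 0.0313]
eef_rot: [0.766, 0.643, 0.002, 0.002]
contact_force: [0.7, 0.0, -0.3]
opening: 0.624
jig xy [np.float64(-11.5), np.float64(37.0)]
F jig 0.7 0.1 -0.3
clk 8.4 pos [0.5328 0.0265 0.0313] head -9.96 tilt [ 0.006  0.    -1.   ] N 1 row [1.0, 7.4, 8.4, 0.31, -0.08, -0.06] F [ 0.7  0.  -0.3] op 54.9
```

View pics/w3.png

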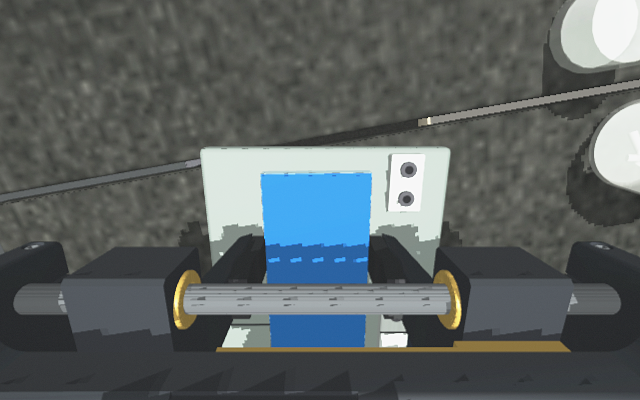

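```bash
python3 -m creep '[0,0,5,0.3,0,0,0,0,4,0,0,0,0,0,0,0,0,0]';python3 -c "
from h import *
jplan(-4,38,21)"
```

```text
clock: 8.75
tool_pos: [0.5286, 0.0271, 0.023]
eef_rot: [0.766, 0.643, -0.001, -0.002]
contact_force: [0.6, -0.1, -0.9]
opening: 0.625
jig xy [np.float64(-15.7), np.float64(36.9)]
F jig 0.6 0.0 -0.9
clk 8.75 pos [0.5286 0.0271 0.023 ] head -9.91 tilt [-0.004  0.002 -1.   ] N 1 row [1.1, 11.8, 1.9, -0.25, -0.06, -0.01] F [ 0.6 -0.1 -0.9] op 55.0
```

```bash
python3 -m creep '[0,6,1,-0.2,0,0,0,5,0.5,0,0,0,0,3,0,0,0,0,0,0,0,0,0,0]';python3 -c "
from h import *
jplan(2,38,20)"
```

```text
clock: 9.08
tool_pos: [0.5423, 0.0247, 0.0208]
eef_rot: [0.765, 0.644, -0.001, -0.001]
contact_force: [0.9, 0.5, -0.6]
opening: 0.627
jig xy [np.float64(-1.8), np.float64(36.9)]
F jig 0.8 0.6 -0.6
clk 9.08 pos [0.5423 0.0247 0.0208] head -9.86 tilt [-0.003  0.001 -1.   ] N 1 row [1.1, 3.8, 0.8, -0.17, -0.03, 0.04] F [ 0.9  0.5 -0.6] op 55.2
```

```bash
python3 -m creep '[0,2,0.5,-0.2,0,0,0,1.5,0,0,0,0,0,1.5,0,0,0,0]';python3 -c "
from h import *
jplan(2,38,20)"; python3 -m creep '[0,1.5,0,0,0,0,0,1.5,0,0,0,0]';python3 -c "
from h import *
jplan(2,38,20)"
```

```text
clock: 9.33
tool_pos: [0.5445, 0.0244, 0.0196]
eef_rot: [0.766, 0.643, -0.002, -0.002]
contact_force: [-2.7, 1.3, -0.2]
opening: 0.623
jig xy [np.float64(0.3), np.float64(37.0)]
F jig -2.9 0.8 -0.2
clk 9.33 pos [0.5445 0.0244 0.0196] head -9.94 tilt [-0.006  0.001 -1.   ] N 1 row [1.0, 1.7, -0.4, -0.34, -0.01, -0.04] F [-2.7  1.3 -0.2] op 54.9
clock: 9.5
tool_pos: [0.5446, 0.0244, 0.0195]
eef_rot: [0.766, 0.643, -0.004, -0.004]
contact_force: [-5.9, 1.7, 5.1]
opening: 0.625
jig xy [np.float64(0.4), np.float64(37.0)]
F jig -6.1 0.6 5.1
clk 9.5 pos [0.5446 0.0244 0.0195] head -9.96 tilt [-0.012  0.002 -1.   ] N 1 row [1.0, 1.6, -0.5, -0.69, 0.02, -0.06] F [-5.9  1.7  5.1] op 55.1
```

```bash
python3 -m creep '[-3,0.5,0,-0.3,0,0,-2.5,0.5,0,-0.3,0,0,-1.5,0.5,0,0,0,0]';python3 -c "
from h import *
jplan(2,30,20)"; python3 -m creep '[-1.5,0.5,0,0,0,0,-1.5,0.5,0,0,0,0]';python3 -c "
from h import *
jplan(2,30,20)"
```

```text
clock: 9.75
tool_pos: [0.5435, 0.0193, 0.0193]
eef_rot: [0.765, 0.644, -0.001, -0.002]
contact_force: [-2.2, 4.5, -0.4]
opening: 0.63
jig xy [np.float64(0.2), np.float64(31.8)]
F jig -3.0 4.0 -0.4
clk 9.75 pos [0.5435 0.0193 0.0193] head -9.86 tilt [-0.004  0.002 -1.   ] N 1 row [-1.8, 1.8, -0.7, -0.24, -0.1, 0.04] F [-2.2  4.5 -0.4] op 55.5
clock: 9.92
tool_pos: [0.5436, 0.0193, 0.0193]
eef_rot: [0.765, 0.644, 0.0, -0.004]
contact_force: [-4.0, 4.8, 2.9]
opening: 0.625
jig xy [np.float64(0.3), np.float64(31.8)]
F jig -4.8 4.0 2.9
clk 9.92 pos [0.5436 0.0193 0.0193] head -9.78 tilt [-0.005  0.007 -1.   ] N 1 row [-1.8, 1.7, -0.7, -0.32, -0.33, 0.12] F [-4.   4.8  2.9] op 55.0
```

```bash
python3 -m creep '[-3,0,0,-0.2,-0.2,0,-3,1,0,0,0,0]';python3 -c "
from h import *
jplan(2,30,20)
take('scene','sc4')"; python3 -c "
import cv2
a=cv2.imread('pics/sc4.png')[160:250,250:360];cv2.imwrite('pics/sc4c.png',cv2.resize(a,None,fx=6,fy=6,interpolation=cv2.INTER_CUBIC))"
```

```text
clock: 10.08
tool_pos: [0.5435, 0.0192, 0.0193]
eef_rot: [0.764, 0.645, 0.003, -0.004]
contact_force: [-5.8, 9.0, 3.0]
opening: 0.62
jig xy [np.float64(0.2), np.float64(31.8)]
F jig -7.3 7.9 3.0
clk 10.08 pos [0.5435 0.0192 0.0193] head -9.62 tilt [-0.002  0.01  -1.   ] N 1 row [-1.8, 1.7, -0.8, -0.2, -0.55, 0.28] F [-5.8  9.   3. ] op 54.7
```

View pics/sc4c.png

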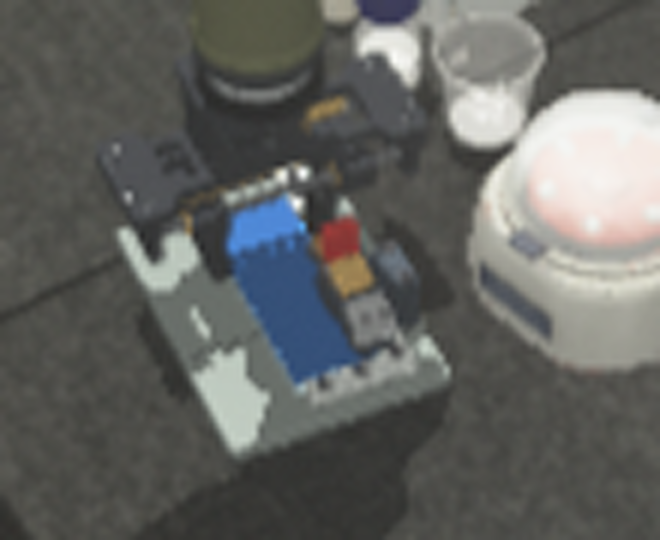

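```bash
python3 -m creep '[0,0,0,0,0,0]' 68; python3 -m creep '[0,0,0,0,0,0,0,0,0,0,0,0,0,0,0,0,0,0,0,0,0,0,0,0]';python3 -c "
from h import *
jplan(0,32,20)"
```

```text
clock: 10.22
tool_pos: [0.5444, 0.0199, 0.0194]
eef_rot: [0.764, 0.646, 0.004, -0.004]
contact_force: [0.1, 0.5, 1.1]
opening: 0.674
clock: 10.55
tool_pos: [0.5497, 0.0169, 0.0203]
eef_rot: [0.764, 0.646, 0.007, 0.0]
contact_force: [-0.7, 1.8, -0.4]
opening: 0.769
jig xy [np.float64(6.7), np.float64(30.5)]
F jig -1.0 1.6 -0.4
clk 10.55 pos [0.5497 0.0169 0.0203] head -9.58 tilt [ 0.01   0.008 -1.   ] N 1 row [1.5, -6.7, 0.2, 0.49, -0.57, 0.32] F [-0.7  1.8 -0.4] op 67.8
```

```bash
python3 -m creep '[0.5,-5,0,0.4,-0.4,0.2,0,0,-20,0,0,0,0,0,-30,0,0,0,0,0,-30,0,0,0]';python3 -c "
from h import *
jplan(0,32,20)
take('wrist','w5')"
```

```text
clock: 10.88
tool_pos: [0.5407, 0.0165, 0.097]
eef_rot: [0.765, 0.644, -0.004, -0.003]
contact_force: [0.3, -0.8, -0.0]
opening: 0.775
jig xy [np.float64(-2.1), np.float64(28.6)]
F jig 0.5 -0.7 -0.0
clk 10.88 pos [0.5407 0.0165 0.097 ] head -9.89 tilt [-0.01  -0.001 -1.   ] N 3 row [1.2, 0.9, 25.7, -0.18, 0.05, 0.0] F [ 0.3 -0.8 -0. ] op 68.2
```

View pics/w5.png

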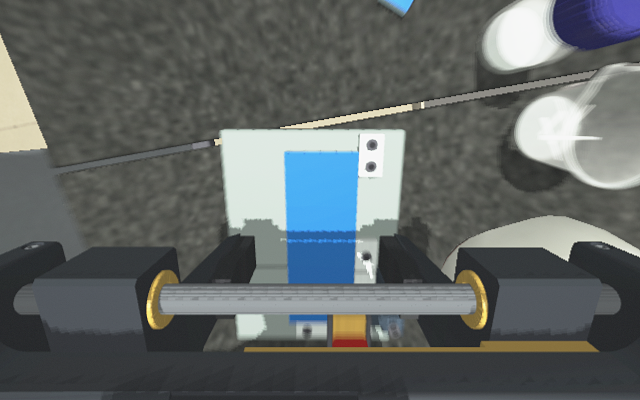

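```bash
python3 -c "
from h import *
print(bp('scene',[(371,252)],0))
plan([.49,-.42,.25],-12,rate=33)"; python3 -m creep '[-5,0,-38,0,0,0,-20,0,-38,0,0,0,-30,0,-30,0,0,0.1,-32,0,-20,0,0,0.1,-32,-1,-10,0,0,0.2]';python3 -c "
from h import *
plan([.49,-.42,.25],-12,rate=33)"
```

```text
[[ 0.64302384 -0.3095261 ]]
clk 10.93 pos [0.5438 0.0165 0.1022] head -9.92 tilt [-0.001 -0.001 -1.   ] N 15 row [-29.3, 2.0, -9.8, -0.0, 0.0, 0.14] F [0.2 0.  2.9] op 67.9
clock: 11.35
tool_pos: [0.5233, -0.0946, 0.2401]
eef_rot: [0.763, 0.647, -0.001, -0.002]
contact_force: [0.7, -0.3, 0.2]
opening: 0.77
clk 11.35 pos [ 0.5233 -0.0946  0.2401] head -9.38 tilt [-0.003  0.002 -1.   ] N 10 row [-32.6, 2.7, -1.0, -0.02, -0.01, 0.26] F [ 0.7 -0.3  0.2] op 67.9
```

```bash
python3 -m creep '[-32,2.7,-1,0,0,0.3,-32,2.7,-1,0,0,0.3,-32,2.7,-1,0,0,0.3,-32,2.7,-1,0,0,0.3,-32,2.7,-1,0,0,0.3]' 50;python3 -m creep '[-32,2.7,-1,0,0,0.3,-32,2.7,-1,0,0,0.3,-32,2.7,-1,0,0,0.3,-16,0,0,0,0,0,0,0,0,0,0,0]';python3 -c "
from h import *
plan([.49,-.42,.25],-12,rate=33)
take('wrist','w6')
for t in ['square_grip','square_face','square_blade']: print(t,[(x['score'],x['xy']) for x in find_in(t,'wrist')[:2]])"
```

```text
clock: 11.77
tool_pos: [0.5079, -0.2623, 0.2501]
eef_rot: [0.771, 0.637, 0.001, 0.002]
contact_force: [0.6, 0.5, 0.4]
opening: 0.568
clock: 12.18
tool_pos: [0.4871, -0.3887, 0.2529]
eef_rot: [0.781, 0.625, -0.002, 0.004]
contact_force: [0.2, -0.0, -0.1]
opening: 0.568
clk 12.18 pos [ 0.4871 -0.3887  0.2529] head -12.64 tilt [ 0.002 -0.01  -1.   ] N 1 row [-29.8, 9.7, 3.2, 0.23, 0.52, -0.64] F [ 0.2 -0.  -0.1] op 50.0
square_grip [(0.95, [311.9, 134.9])]
square_face [(0.69, [306.8, 138.7])]
square_blade [(0.84, [307.4, 137.1])]
```

View pics/w6.png

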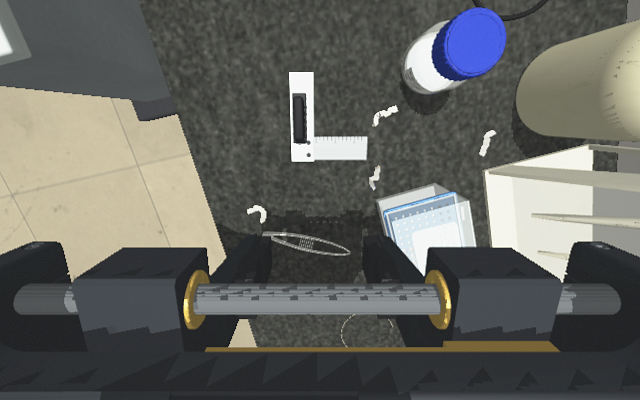

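```bash
python3 -c "
import cv2
a=cv2.imread('pics/w6.png')[65:170,280:375];cv2.imwrite('pics/w6c.png',cv2.resize(a,None,fx=5,fy=5,interpolation=cv2.INTER_CUBIC))"
```

```text
(no output)
```

View pics/w6c.png

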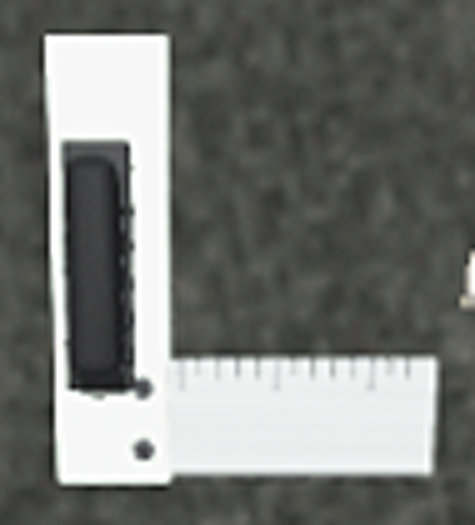

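```bash
cat > fitsq.py <<'E'
from h import *
from scipy.optimize import least_squares
d=np.load('pics/w6.npz');e=d['extrinsics']
c=lambda a:np.array(a)/5+[280,65]
P=np.array([(-12,55,14),(18,55,14),(-12,-55,14),(18,-55,14),(88,-23,11.3),(88,-53,11.3),(18,-23,11.3)])/1000
U=np.array([c(a) for a in [(45,35),(170,35),(57,484),(170,484),(438,357),(434,474),(170,357)]])
def tf(p,Q):
    a=p[2];return np.c_[p[0]+np.cos(a)*Q[:,0]-np.sin(a)*Q[:,1],p[1]+np.sin(a)*Q[:,0]+np.cos(a)*Q[:,1],Q[:,2]]
f=lambda p:(pr('wrist',tf(p,P),e)-U).ravel()
r=least_squares(f,[.48,-.32,-.2],x_scale=[.01,.01,.01])
print(r.x[:2].round(4),np.degrees(r.x[2]),'\n',f(r.x).reshape(-1,2).round(1))
print((pr('wrist',tf(r.x,np.array([(-.006,.025,.047),(.006,.025,.047),(-.006,-.025,.047)])),e)-[280,65])*5)
E
python3 fitsq.py; python3 -c "
from h import *
print(get_state()['tool_pos'])"
```

```text
[ 0.4815 -0.3159] -12.50599009954939 
 [[ 0.2  0. ]
 [-0.3 -0.1]
 [ 0.3 -0.2]
 [ 0.2 -0.3]
 [-0.1  0.3]
 [-0.4 -0.2]
 [ 0.1  0.4]]
[[ 63.55548262 154.50736093]
 [115.92501102 154.3437743 ]
 [ 69.02838267 377.03073045]]
[ 0.49030327 -0.3814681   0.25295767]
```

```bash
python3 -c "
from h import *
plan([.4837,-.3061,.09],-12.5)"
```

```text
clk 12.38 pos [ 0.4903 -0.3815  0.253 ] head -12.12 tilt [ 0.004 -0.004 -1.   ] N 6 row [12.1, -3.8, 27.1, 0.04, 0.03, 0.06] F [ 0.4  0.3 -1.2] op 49.9
```

```bash
python3 -m creep '[13,-4,25,0,0,0.1,13,-4,25,0,0,0.1,13,-4,25,0,0,0.1,12,-4,25,0,0,0,12,-4,20,0,0,0]';python3 -m creep '[6,0,10,0,0,0,0,0,0,0,0,0]'; python3 -c "
from h import *
plan([.4837,-.3061,.07],-12.5)"
```

```text
clock: 12.8
tool_pos: [0.4933, -0.3082, 0.135]
eef_rot: [0.776, 0.63, 0.005, 0.01]
contact_force: [0.8, -0.2, -0.2]
opening: 0.57
clock: 12.97
tool_pos: [0.4941, -0.2914, 0.1209]
eef_rot: [0.773, 0.635, 0.005, 0.004]
contact_force: [0.7, 0.7, 0.4]
opening: 0.565
clk 12.97 pos [ 0.4941 -0.2914  0.1209] head -11.18 tilt [ 0.013  0.001 -1.   ] N 2 row [-8.3, -3.8, 25.4, 0.35, -0.09, 0.66] F [0.7 0.7 0.4] op 49.8
```

```bash
python3 -m creep '[-8,-4,22,0.3,0,0.7,-8,-4,18,0.3,0,0.6,0,0,0,0,0,0,0,0,0,0,0,0]'; python3 -c "
from h import *
plan([.4837,-.3061,.045],-12.5)"
```

```text
clock: 13.3
tool_pos: [0.4882, -0.2985, 0.0823]
eef_rot: [0.776, 0.631, 0.004, -0.0]
contact_force: [0.0, 0.3, 0.3]
opening: 0.567
clk 13.3 pos [ 0.4882 -0.2985  0.0823] head -11.82 tilt [ 0.007  0.006 -1.   ] N 2 row [-4.3, -1.5, 18.6, 0.16, -0.2, 0.34] F [0.  0.3 0.3] op 49.9
```

```bash
python3 -m creep '[-4,-2,15,0.2,-0.2,0.4,-3,-2,12,0.2,-0.2,0.3,0,0,4,0,0,0,0,0,0,0,0,0]'; python3 -c "
from h import *
plan([.4837,-.3061,.032],-12.5)
take('wrist','w7')"
```

```text
clock: 13.63
tool_pos: [0.4876, -0.3036, 0.0552]
eef_rot: [0.779, 0.627, 0.002, 0.003]
contact_force: [-0.6, -0.5, -0.1]
opening: 0.562
clk 13.63 pos [ 0.4876 -0.3036  0.0552] head -12.32 tilt [ 0.007 -0.002 -1.   ] N 1 row [-3.3, -3.5, 23.1, 0.4, 0.05, 0.18] F [-0.6 -0.5 -0.1] op 49.5
```

View pics/w7.png

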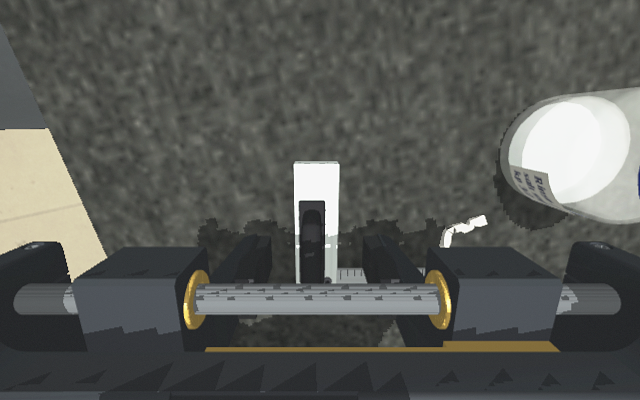

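```bash
python3 -m creep '[-2,-2,12,0.3,0,0.2,-1.5,-1.5,8,0,0,0,0,0,2,0,0,0,0,0,0,0,0,0]'; python3 -c "
from h import *
plan([.4837,-.3061,.032],-12.5)"
```

```text
clock: 14.02
tool_pos: [0.4849, -0.3068, 0.0333]
eef_rot: [0.78, 0.626, 0.001, 0.002]
contact_force: [1.1, 0.1, 0.5]
opening: 0.568
clk 14.02 pos [ 0.4849 -0.3068  0.0333] head -12.5 tilt [ 0.005 -0.002 -1.   ] N 1 row [0.4, -1.4, 1.3, 0.29, 0.08, -0.0] F [1.1 0.1 0.5] op 50.1
```

Good; close on the rib.

```bash
python3 -m creep '[0,-1,1,0.3,0.1,0,0,0,0,0,0,0,0,0,0,0,0,0,0,0,0,0,0,0,0,0,0,0,0,0]' 0 50;  python3 -m creep '[0,0,0,0,0,0,0,0,0,0,0,0]'; python3 -c "
from h import *
plan([.4837,-.3061,.032],-12.5)"
```

```text
clock: 14.43
tool_pos: [0.4838, -0.3068, 0.0322]
eef_rot: [0.78, 0.626, -0.0, -0.001]
contact_force: [0.5, -1.2, 1.1]
opening: 0.212
clock: 14.6
tool_pos: [0.4838, -0.3068, 0.0324]
eef_rot: [0.78, 0.626, 0.0, -0.0]
contact_force: [-0.2, -0.1, -1.5]
opening: 0.129
clk 14.6 pos [ 0.4838 -0.3068  0.0324] head -12.52 tilt [-0.     0.001 -1.   ] N 1 row [0.6, -0.3, 0.4, -0.03, -0.04, -0.02] F [-0.2 -0.1 -1.5] op 11.3
```

```bash
python3 -m creep '[0,0,-12,0,0,0,0,0,-25,0,0,0,0,0,-35,0,0,0,0,0,-35,0,0,0,10,-2,-25,0,0,0]'; python3 -c "
from h import *
jplan(-102,8,170)"
```

```text
clock: 15.02
tool_pos: [0.4791, -0.2958, 0.1651]
eef_rot: [0.781, 0.625, -0.003, -0.007]
contact_force: [0.6, 0.2, -3.3]
opening: 0.129
jig xy [np.float64(-9.1), np.float64(-289.7)]
F jig 0.6 0.3 -3.3
clk 15.02 pos [ 0.4791 -0.2958  0.1651] head -12.65 tilt [-0.014  0.007 -1.   ] N 11 row [26.8, -9.2, -0.3, -0.08, -0.02, -0.25] F [ 0.6  0.2 -3.3] op 11.3
```

```bash
python3 -m creep '[26.8,-9,-2,-0.1,0,-0.3,26.8,-9,-1,-0.1,0,-0.3,26.8,-9,-1,-0.1,0,-0.3,26.8,-9,0,0,0,-0.3,26.8,-9,0,0,0,-0.3]';python3 -m creep '[26.8,-9,0,0,0,-0.2,26.8,-9,0,0,0,-0.2,26.8,-9,0,0,0,-0.2,20,-6,0,0,0,-0.2,10,-3,0,0,0,0]'; python3 -c "
from h import *
jplan(-102,8,120)"
```

```text
clock: 15.43
tool_pos: [0.4665, -0.1593, 0.1809]
eef_rot: [0.776, 0.631, 0.002, 0.005]
contact_force: [0.6, 0.1, -2.1]
opening: 0.13
clock: 15.85
tool_pos: [0.4498, -0.0339, 0.184]
eef_rot: [0.77, 0.638, 0.003, 0.004]
contact_force: [-0.1, -0.2, -2.1]
opening: 0.13
jig xy [np.float64(-82.9), np.float64(-36.7)]
F jig -0.1 -0.2 -2.1
clk 15.85 pos [ 0.4498 -0.0339  0.184 ] head -10.68 tilt [ 0.011 -0.002 -1.   ] N 3 row [14.9, -6.6, 21.3, 0.21, 0.01, -0.26] F [-0.1 -0.2 -2.1] op 11.4
```

```bash
python3 -m creep '[14,-7,4,0.2,0,-0.3,14,-6,8,0.2,0,-0.3,10,-5,14,0.2,0,-0.2,0,0,10,0,0,0,0,0,0,0,0,0]'; python3 -c "
from h import *
jplan(-102,8,100)"
```

```text
clock: 16.27
tool_pos: [0.4383, 0.0141, 0.1511]
eef_rot: [0.762, 0.647, 0.003, 0.0]
contact_force: [0.4, -0.9, -2.0]
opening: 0.131
jig xy [np.float64(-102.5), np.float64(8.6)]
F jig 0.5 -0.8 -2.0
clk 16.27 pos [0.4383 0.0141 0.1511] head -9.33 tilt [ 0.005  0.003 -1.   ] N 2 row [-0.4, 0.2, 25.5, 0.12, -0.12, 0.28] F [ 0.4 -0.9 -2. ] op 11.5
```

```bash
python3 -m creep '[0,0,20,0.1,-0.1,0.3,0,0,25,0.1,0,0.2,0,0,20,0,0,0,0,0,12,0,0,0,0,0,0,0,0,0]'; python3 -c "
from h import *
jplan(-102,8,60)"
```

```text
clock: 16.68
tool_pos: [0.4424, 0.0143, 0.0761]
eef_rot: [0.765, 0.643, 0.005, 0.002]
contact_force: [-0.2, -1.0, -2.4]
opening: 0.133
jig xy [np.float64(-98.5), np.float64(9.5)]
F jig -0.0 -1.1 -2.4
clk 16.68 pos [0.4424 0.0143 0.0761] head -9.9 tilt [ 0.01   0.003 -1.   ] N 1 row [-1.6, -3.6, 16.0, 0.51, -0.29, -0.0] F [-0.2 -1.  -2.4] op 11.7
```

```bash
python3 -m creep '[-1,-2,14,0.5,-0.2,0,0,-1,9,0,0,0,0,0,3,0,0,0,0,0,0,0,0,0]'; python3 -c "
from h import *
jplan(-80,8,51)"
```

```text
clock: 17.02
tool_pos: [0.4417, 0.0129, 0.0523]
eef_rot: [0.766, 0.643, 0.002, 0.001]
contact_force: [-0.6, -0.0, -2.1]
opening: 0.129
jig xy [np.float64(-99.0), np.float64(8.0)]
F jig -0.6 -0.1 -2.1
clk 17.02 pos [0.4417 0.0129 0.0523] head -10.03 tilt [ 0.005  0.002 -1.   ] N 1 row [0.0, 19.0, 1.4, 0.27, -0.13, -0.13] F [-0.6 -0.  -2.1] op 11.3
```

```bash
python3 -m creep '[0,8,0,0.2,-0.1,0,0,8,0,0,0,0,0,0,0,0,0,0]'; python3 -c "
from h import *
jplan(-60,8,51)
take('side','s8');take('wrist','w8')
a=cv2.imread('pics/s8.png')[180:280,280:380];cv2.imwrite('pics/s8c.png',cv2.resize(a,None,fx=6,fy=6,interpolation=cv2.INTER_CUBIC))"
```

```text
clock: 17.27
tool_pos: [0.4586, 0.0097, 0.0545]
eef_rot: [0.766, 0.642, 0.001, 0.001]
contact_force: [0.5, -0.1, -2.1]
opening: 0.132
jig xy [np.float64(-81.7), np.float64(7.8)]
F jig 0.5 -0.0 -2.1
clk 17.27 pos [0.4586 0.0097 0.0545] head -10.05 tilt [ 0.003  0.    -1.   ] N 1 row [0.3, 21.7, 3.5, 0.17, -0.06, -0.15] F [ 0.5 -0.1 -2.1] op 11.6
```

View pics/s8c.png

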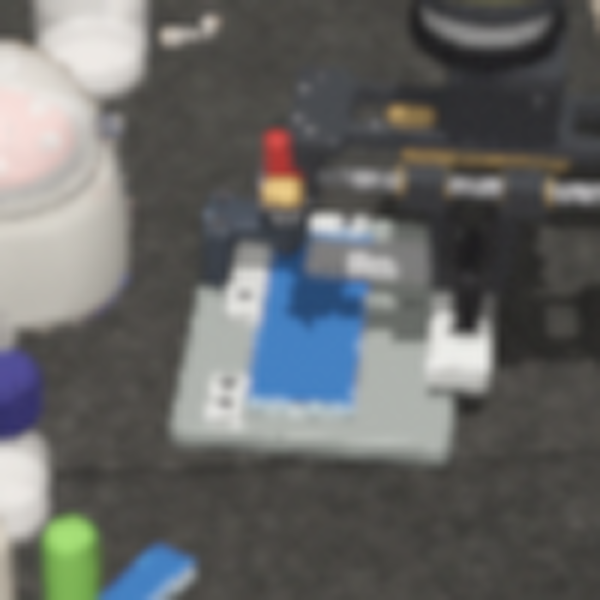

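View pics/w8.png

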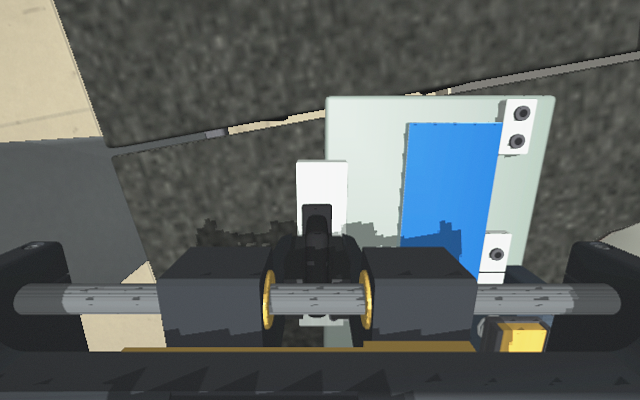

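```bash
python3 -m creep '[0,8,1.5,0.2,0,-0.1,0,8,1.5,0,0,0,0,3,0,0,0,0,0,0,0,0,0,0]'; python3 -c "
from h import *
jplan(-50,8,50)"
```

```text
clock: 17.7
tool_pos: [0.4744, 0.0068, 0.052]
eef_rot: [0.765, 0.643, -0.001, -0.002]
contact_force: [0.9, -0.1, -2.4]
opening: 0.126
jig xy [np.float64(-65.7), np.float64(7.6)]
F jig 0.9 0.1 -2.4
clk 17.7 pos [0.4744 0.0068 0.052 ] head -9.9 tilt [-0.005  0.001 -1.   ] N 1 row [0.4, 15.7, 1.9, -0.3, -0.03, -0.0] F [ 0.9 -0.1 -2.4] op 11.1
```

```bash
python3 -m creep '[0.3,7,0.5,-0.2,0,0,0,6,0.5,0,0,0,0,2,0,0,0,0,0,0,0,0,0,0]'; python3 -c "
from h import *
jplan(-49,8,48)"
```

```text
clock: 18.03
tool_pos: [0.4896, 0.0044, 0.0508]
eef_rot: [0.765, 0.644, -0.001, -0.001]
contact_force: [0.8, -0.3, -1.2]
opening: 0.131
jig xy [np.float64(-50.3), np.float64(7.9)]
F jig 0.9 -0.2 -1.2
clk 18.03 pos [0.4896 0.0044 0.0508] head -9.89 tilt [-0.003  0.001 -1.   ] N 1 row [0.1, 1.3, 2.8, -0.16, -0.02, 0.01] F [ 0.8 -0.3 -1.2] op 11.5
```

```bash
python3 -m creep '[0,0.5,1.8,-0.2,0,0,0,0,1.5,0,0,0,0,0,0,0,0,0]'; python3 -c "
from h import *
jplan(-49,8,48)"
```

```text
clock: 18.28
tool_pos: [0.4901, 0.0043, 0.0473]
eef_rot: [0.765, 0.643, 0.0, 0.0]
contact_force: [0.5, 0.3, -1.6]
opening: 0.129
jig xy [np.float64(-49.8), np.float64(7.8)]
F jig 0.4 0.4 -1.6
clk 18.28 pos [0.4901 0.0043 0.0473] head -9.9 tilt [ 0.001  0.    -1.   ] N 1 row [0.2, 0.8, -0.7, 0.06, -0.02, 0.0] F [ 0.5  0.3 -1.6] op 11.4
```

Look at height: press a bit until board contact, then push.

```bash
python3 -m creep '[0,0,0.8,0,0,0,0,0,0.8,0,0,0]'; python3 -c "
from h import *
jplan(-46,8,47)"; python3 -m creep '[0,1.5,0,0,0,0,0,1.5,0,0,0,0,0,1,0,0,0,0]'; python3 -c "
from h import *
jplan(-46,8,47)"
```

```text
clock: 18.45
tool_pos: [0.4901, 0.0043, 0.0472]
eef_rot: [0.765, 0.643, 0.001, 0.001]
contact_force: [-0.3, 1.2, 9.3]
opening: 0.131
jig xy [np.float64(-49.8), np.float64(7.8)]
F jig -0.5 1.1 9.3
clk 18.45 pos [0.4901 0.0043 0.0472] head -9.9 tilt [ 0.002  0.    -1.   ] N 1 row [0.2, 3.8, 0.2, 0.12, -0.04, 0.0] F [-0.3  1.2  9.3] op 11.6
clock: 18.7
tool_pos: [0.4934, 0.0037, 0.0476]
eef_rot: [0.765, 0.644, 0.001, 0.0]
contact_force: [-0.4, 0.4, -2.8]
opening: 0.131
jig xy [np.float64(-46.5), np.float64(7.8)]
F jig -0.5 0.3 -2.8
clk 18.7 pos [0.4934 0.0037 0.0476] head -9.88 tilt [ 0.001  0.    -1.   ] N 1 row [0.2, 0.5, 0.6, 0.07, -0.04, 0.02] F [-0.4  0.4 -2.8] op 11.5
```

```bash
python3 -m creep '[0,1,0.3,0,0,0,0,1,0,0,0,0]'; python3 -c "
from h import *
jplan(-46,8,47)"; python3 -m creep '[0,2,0.3,0,0,0,0,2,0,0,0,0]'; python3 -c "
from h import *
jplan(-46,8,47)"
```

```text
clock: 18.87
tool_pos: [0.4941, 0.0035, 0.0473]
eef_rot: [0.765, 0.644, -0.0, -0.001]
contact_force: [-2.6, 1.3, 6.0]
opening: 0.129
jig xy [np.float64(-45.7), np.float64(7.8)]
F jig -2.8 0.8 6.0
clk 18.87 pos [0.4941 0.0035 0.0473] head -9.87 tilt [-0.002  0.001 -1.   ] N 1 row [0.2, -0.3, 0.3, -0.1, -0.02, 0.03] F [-2.6  1.3  6. ] op 11.3
clock: 19.03
tool_pos: [0.4946, 0.0034, 0.0474]
eef_rot: [0.765, 0.644, -0.003, -0.003]
contact_force: [-3.1, 1.6, 1.5]
opening: 0.131
jig xy [np.float64(-45.2), np.float64(7.8)]
F jig -3.3 1.1 1.5
clk 19.03 pos [0.4946 0.0034 0.0474] head -9.84 tilt [-0.009  0.001 -1.   ] N 1 row [0.2, -0.8, 0.4, -0.5, -0.0, 0.06] F [-3.1  1.6  1.5] op 11.6
```

```bash
python3 -m creep '[0,2,0.3,-0.4,0,0,0,3,0.3,0,0,0]'; python3 -c "
from h import *
jplan(-46,8,47)"; python3 -m creep '[0,3,0.3,-0.4,0,0,0,4,0.3,0,0,0]'; python3 -c "
from h import *
jplan(-46,8,47)
take('scene','sc9');take('side','s9')
a=cv2.imread('pics/s9.png')[180:280,280:380];cv2.imwrite('pics/s9c.png',cv2.resize(a,None,fx=6,fy=6,interpolation=cv2.INTER_CUBIC))
a=cv2.imread('pics/sc9.png')[160:250,250:360];cv2.imwrite('pics/sc9c.png',cv2.resize(a,None,fx=6,fy=6,interpolation=cv2.INTER_CUBIC))"
```

```text
clock: 19.2
tool_pos: [0.4946, 0.0034, 0.0473]
eef_rot: [0.765, 0.644, -0.004, -0.004]
contact_force: [-8.2, 2.1, 13.1]
opening: 0.132
jig xy [np.float64(-45.2), np.float64(7.8)]
F jig -8.4 0.6 13.1
clk 19.2 pos [0.4946 0.0034 0.0473] head -9.79 tilt [-0.011  0.001 -1.   ] N 1 row [0.2, -0.8, 0.3, -0.65, 0.03, 0.11] F [-8.2  2.1 13.1] op 11.6
clock: 19.37
tool_pos: [0.4946, 0.0034, 0.0473]
eef_rot: [0.764, 0.645, -0.006, -0.006]
contact_force: [-9.0, 2.7, 14.2]
opening: 0.13
jig xy [np.float64(-45.2), np.float64(7.8)]
F jig -9.4 1.1 14.2
clk 19.37 pos [0.4946 0.0034 0.0473] head -9.73 tilt [-0.017  0.002 -1.   ] N 1 row [0.2, -0.8, 0.3, -1.0, 0.08, 0.17] F [-9.   2.7 14.2] op 11.4
```

View pics/s9c.png

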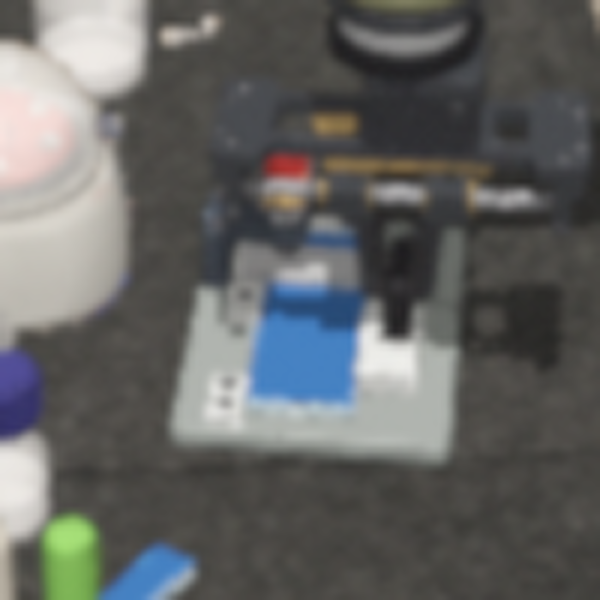

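View pics/sc9c.png

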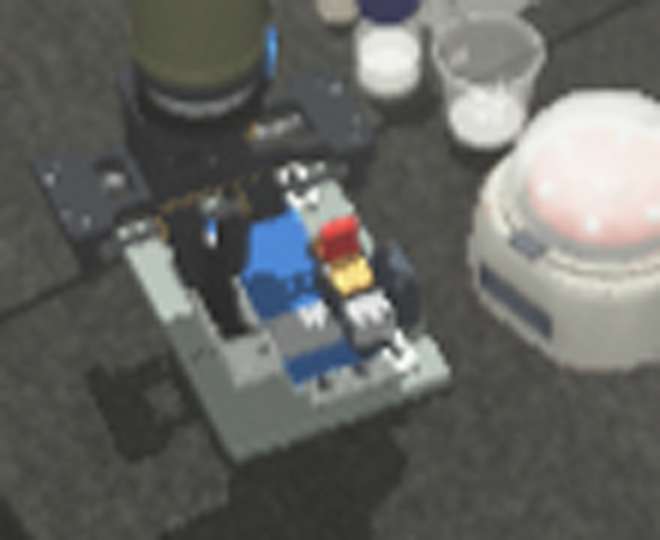

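```bash
python3 -m creep '[0,0,0,0,0,0,0,0,0,0,0,0,0,0,0,0,0,0]' 34; python3 -c "
from h import *
jplan(-46,8,100)"
```

```text
clock: 19.72
tool_pos: [0.495, 0.0035, 0.0474]
eef_rot: [0.764, 0.645, -0.006, -0.006]
contact_force: [0.1, 0.7, -0.6]
opening: 0.334
jig xy [np.float64(-44.8), np.float64(7.9)]
F jig 0.0 0.7 -0.6
clk 19.72 pos [0.495  0.0035 0.0474] head -9.72 tilt [-0.016  0.002 -1.   ] N 2 row [0.0, -0.9, -26.3, -0.47, 0.03, 0.09] F [ 0.1  0.7 -0.6] op 29.5
```

```bash
python3 -m creep '[0,-1,-10,0,0,0,0,-1,-25,-0.3,0,0,0,-1,-35,-0.3,0,0,0,0,-35,0,0,0,0,0,-35,0,0,0]'; python3 -c "
from h import *
jplan(-40,-40,220,80.1)"
```

```text
clock: 20.13
tool_pos: [0.4918, 0.0031, 0.1878]
eef_rot: [0.765, 0.644, -0.006, -0.004]
contact_force: [1.6, -0.1, 0.1]
opening: 0.386
jig xy [np.float64(-47.9), np.float64(7.0)]
F jig 1.6 0.2 0.1
clk 20.13 pos [0.4918 0.0031 0.1878] head -9.78 tilt [-0.015 -0.002 -1.   ] N 13 row [-3.4, -2.2, -2.5, -0.06, -0.04, -6.91] F [ 1.6 -0.1  0.1] op 34.0
```

```bash
python3 -m creep '[-3.4,-2.2,-4,0,0,-6.9,-3.4,-2.2,-4,0,0,-6.9,-3.4,-2.2,-4,0,0,-6.9,-3.4,-2.2,-3,0,0,-6.9,-3.4,-2.2,-3,0,0,-6.9]';python3 -m creep '[-3.4,-2.2,-2,0,0,-6.9,-3.4,-2.2,-2,0,0,-6.9,-3.4,-2.2,-2,0,0,-6.9,-3.4,-2.2,-2,0,0,-6.9,-3.4,-2.2,-2,0,0,-6.9]'; python3 -c "
from h import *
jplan(-40,-40,220,80.1)
print(get_state()['q'])"
```

```text
clock: 20.55
tool_pos: [0.4893, -0.0149, 0.2189]
eef_rot: [0.531, 0.848, 0.001, 0.005]
contact_force: [0.4, -0.4, -0.1]
opening: 0.387
clock: 20.97
tool_pos: [0.4929, -0.0376, 0.234]
eef_rot: [0.245, 0.97, -0.001, 0.009]
contact_force: [-1.6, 0.4, -0.5]
opening: 0.386
jig xy [np.float64(-39.8), np.float64(-32.9)]
F jig -1.6 0.1 -0.5
clk 20.97 pos [ 0.4929 -0.0376  0.234 ] head 61.67 tilt [ 0.017 -0.007 -1.   ] N 3 row [-0.4, -2.3, 4.7, -0.02, 0.36, -6.14] F [-1.6  0.4 -0.5] op 34.0
[ 0.16892347  0.52954374 -0.29366683  1.96988931  0.25492465  0.65992121
  0.7895234 ]
```

```bash
python3 -m creep '[0,-2,4,0,0.3,-6.1,0,-2,4,0,0.3,-6.1,0,-2,4,0,0.3,-5.6,0,0,0,0,0,0,0,0,0,0,0,0]'; python3 -c "
from h import *
jplan(18,-40,180,80.1)
take('wrist','w10')
for t in ['keeper_fin','catch_lip','square_blade']: print(t,[(x['score'],x['xy']) for x in find_in(t,'wrist')[:2]])
"
```

```text
clock: 21.38
tool_pos: [0.4929, -0.0471, 0.2255]
eef_rot: [0.086, 0.996, -0.002, 0.005]
contact_force: [0.0, -0.3, -0.3]
opening: 0.384
jig xy [np.float64(-38.2), np.float64(-42.3)]
F jig 0.1 -0.3 -0.3
clk 21.38 pos [ 0.4929 -0.0471  0.2255] head 80.13 tilt [ 0.01  -0.005 -1.   ] N 3 row [-18.6, 0.8, 15.3, -0.07, 0.21, 0.01] F [ 0.  -0.3 -0.3] op 33.8
keeper_fin [(0.87, [316.4, 241.8])]
catch_lip [(0.57, [285.0, 230.9])]
square_blade []
```

View pics/w10.png

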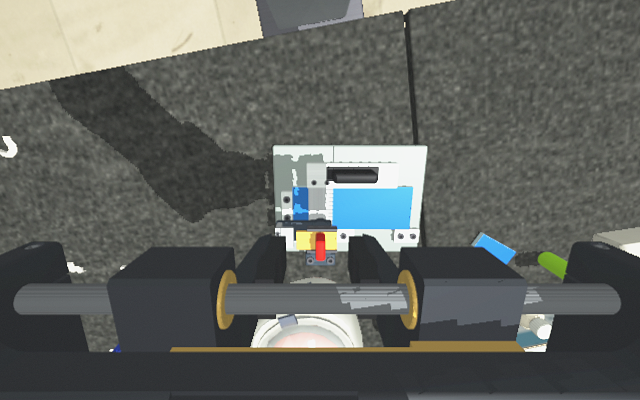

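```bash
python3 -c "
import cv2
a=cv2.imread('pics/w10.png')[135:275,265:435];cv2.imwrite('pics/w10c.png',cv2.resize(a,None,fx=4.5,fy=4.2,interpolation=cv2.INTER_CUBIC))
from h import *
e=np.load('pics/w10.npz')['extrinsics']
def T(x,y,z): return [*j2w(x,y),z/1000]
for n,q in dict(FL=(-78,91,15),FR=(-78,-99,15),blFL=(-28,75,23),blFR=(-28,-75,23),stkF_L=(-28,53,29),stkB_L=(-58,53,29),stkF_R=(-28,-57,29),fin=(18,-40,108.5),bladeL=(-25,-25,26.3)).items():
    u=pr('wrist',[T(*q)],e)[0];print(n,u.round(1),((u-[265,135])*[4.5,4.2]).round())
"
```

```text
FL [427.6 145.1] [732.  43.]
FR [271.1 145.1] [27. 42.]
blFL [412.7 186.8] [665. 218.]
blFR [291.3 186.7] [118. 217.]
stkF_L [396.2 187.9] [590. 222.]
stkB_L [398.1 163.3] [599. 119.]
stkF_R [305.6 187.9] [183. 222.]
fin [319.9 251.3] [247. 488.]
bladeL [331.8 189.8] [301. 230.]
```

View pics/w10c.png

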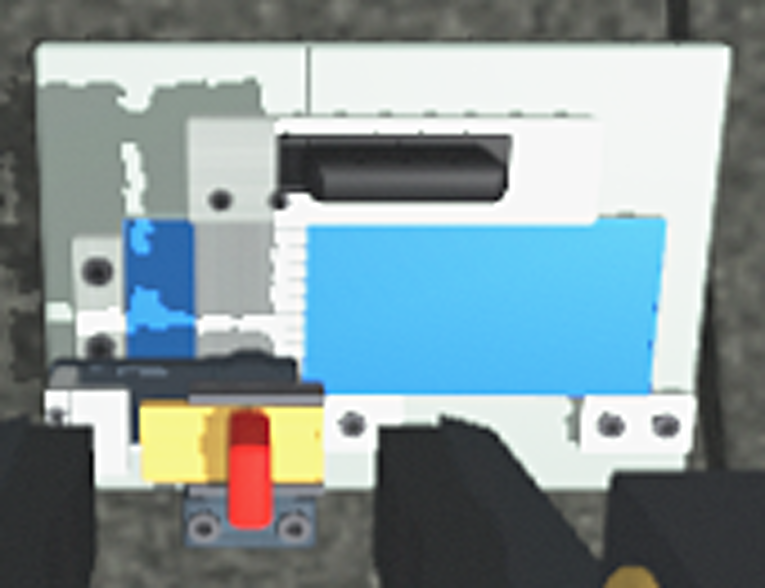

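```bash
python3 -m creep '[-18,0.8,5,0,0.2,0,-18,1,10,0,0,0,-16,1,15,0,0,0,-3,0,10,0,0,0,0,0,0,0,0,0]'; python3 -c "
from h import *
jplan(18,-39.5,130,80.1)"
```

```text
clock: 22.0
tool_pos: [0.5495, -0.0525, 0.1861]
eef_rot: [0.086, 0.996, -0.003, 0.005]
contact_force: [-1.0, 0.2, 0.1]
opening: 0.389
jig xy [np.float64(18.5), np.float64(-37.9)]
F jig -1.0 0.1 0.1
clk 22.0 pos [ 0.5495 -0.0525  0.1861] head 80.08 tilt [ 0.009 -0.007 -1.   ] N 2 row [0.5, -0.7, 28.1, -0.15, 0.28, -0.01] F [-1.   0.2  0.1] op 34.3
```

```bash
python3 -m creep '[0,-0.7,20,-0.2,0.3,0,0,-0.7,20,-0.1,0.2,0,0,0,12,0,0,0,0,0,0,0,0,0]'; python3 -c "
from h import *
jplan(18,-39.5,97,80.1)
take('wrist','w11')"
```

```text
clock: 22.33
tool_pos: [0.5475, -0.0529, 0.1341]
eef_rot: [0.087, 0.996, -0.0, 0.0]
contact_force: [0.5, -0.1, -1.0]
opening: 0.387
jig xy [np.float64(16.6), np.float64(-38.6)]
F jig 0.5 0.0 -1.0
clk 22.33 pos [ 0.5475 -0.0529  0.1341] head 80.06 tilt [ 0. -0. -1.] N 2 row [-0.7, -0.5, 18.5, -0.01, 0.01, -0.02] F [ 0.5 -0.1 -1. ] op 34.1
```

View pics/w11.png

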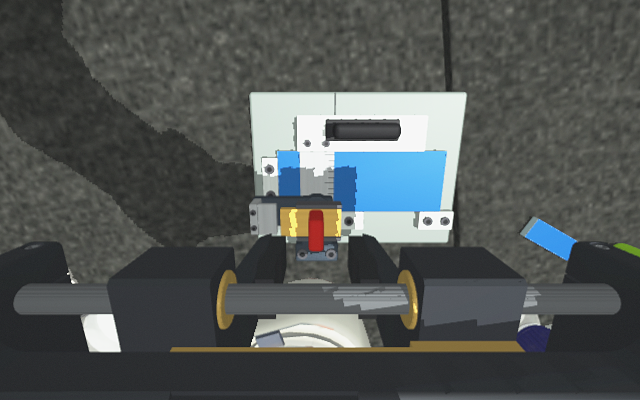

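```bash
python3 -m creep '[-0.7,-0.5,17,0,0,0,-0.7,-0.3,13,0,0,0,0,0,6,0,0,0,0,0,0,0,0,0]'; python3 -c "
from h import *
jplan(18,-39.5,94.5,80.1)"
```

```text
clock: 22.72
tool_pos: [0.55, -0.0531, 0.1028]
eef_rot: [0.087, 0.996, -0.0, 0.003]
contact_force: [0.7, -0.2, -0.0]
opening: 0.386
jig xy [np.float64(19.1), np.float64(-38.4)]
F jig 0.7 -0.1 -0.0
clk 22.72 pos [ 0.55   -0.0531  0.1028] head 80.06 tilt [ 0.007 -0.001 -1.   ] N 1 row [1.1, -1.1, 8.3, 0.03, 0.38, -0.04] F [ 0.7 -0.2 -0. ] op 34.0
```

```bash
python3 -m creep '[0.8,-0.8,5,0,0.4,0,0,-0.3,2.5,0,0,0,0,0,0,0,0,0]'; python3 -c "
from h import *
jplan(18,-39.5,94.5,80.1)"
```

```text
clock: 22.97
tool_pos: [0.5498, -0.0539, 0.0974]
eef_rot: [0.087, 0.996, 0.0, 0.001]
contact_force: [-0.3, -0.1, -0.6]
opening: 0.388
jig xy [np.float64(19.1), np.float64(-39.2)]
F jig -0.2 -0.1 -0.6
clk 22.97 pos [ 0.5498 -0.0539  0.0974] head 80.06 tilt [ 0.002  0.001 -1.   ] N 1 row [1.1, -0.3, 2.9, 0.05, 0.13, -0.04] F [-0.3 -0.1 -0.6] op 34.2
```

```bash
python3 -m creep '[0.8,-0.3,2.5,0,0.1,0,0,0,0.5,0,0,0,0,0,0,0,0,0,0,0,0,0,0,0,0,0,0,0,0,0]' 0 45; python3 -m creep '[0,0,0,0,0,0]'; python3 -c "
from h import *
jplan(18,-39.5,80.5,80.1)"
```

```text
clock: 23.38
tool_pos: [0.5497, -0.0541, 0.0955]
eef_rot: [0.087, 0.996, 0.001, 0.001]
contact_force: [0.1, 0.2, -1.1]
opening: 0.112
clock: 23.47
tool_pos: [0.5497, -0.0541, 0.0954]
eef_rot: [0.087, 0.996, 0.001, 0.001]
contact_force: [-0.1, 0.4, -0.9]
opening: 0.108
jig xy [np.float64(18.9), np.float64(-39.4)]
F jig -0.2 0.4 -0.9
clk 23.47 pos [ 0.5497 -0.0541  0.0954] head 80.04 tilt [ 0.003  0.001 -1.   ] N 1 row [1.0, -0.1, 14.9, 0.08, 0.14, -0.06] F [-0.1  0.4 -0.9] op 9.5
```

```bash
python3 -m creep '[0,0,3,0,0,0,0,0,3,0,0,0,0,0,3,0,0,0,0,0,3,0,0,0]'; python3 -c "
from h import *
jplan(18,-39.5,81.4,80.1)"
```

```text
clock: 23.8
tool_pos: [0.5498, -0.0541, 0.0839]
eef_rot: [0.087, 0.996, 0.0, 0.002]
contact_force: [-2.8, 0.0, 8.6]
opening: 0.113
jig xy [np.float64(19.0), np.float64(-39.4)]
F jig -2.8 -0.5 8.6
clk 23.8 pos [ 0.5498 -0.0541  0.0839] head 80.04 tilt [ 0.003  0.    -1.   ] N 1 row [1.1, -0.1, 2.5, 0.06, 0.19, -0.06] F [-2.8  0.   8.6] op 9.9
```

```bash
python3 -m creep '[0,0,3,0,0.1,0,0,0,3,0,0,0,0,0,2,0,0,0]'; python3 -c "
from h import *
jplan(18,-53.5,81.4,80.1)"
```

```text
clock: 24.05
tool_pos: [0.5501, -0.054, 0.0811]
eef_rot: [0.087, 0.996, -0.001, 0.002]
contact_force: [-6.2, -0.2, 23.9]
opening: 0.108
jig xy [np.float64(19.3), np.float64(-39.2)]
F jig -6.0 -1.3 23.9
clk 24.05 pos [ 0.5501 -0.054   0.0811] head 80.05 tilt [ 0.004 -0.002 -1.   ] N 1 row [1.3, -14.3, -0.3, -0.08, 0.24, -0.05] F [-6.2 -0.2 23.9] op 9.5
```

```bash
python3 -m creep '[0.3,-4,1,0,0.2,0,0,-4,1,0,0,0,0,-4,1,0,0,0,0,-3,1,0,0,0]'; python3 -c "
from h import *
jplan(18,-53.5,81.4,80.1)"
```

```text
clock: 24.38
tool_pos: [0.5479, -0.0649, 0.0819]
eef_rot: [0.085, 0.996, 0.001, 0.002]
contact_force: [-3.1, 1.4, 11.2]
opening: 0.111
jig xy [np.float64(19.1), np.float64(-50.4)]
F jig -3.3 0.9 11.2
clk 24.38 pos [ 0.5479 -0.0649  0.0819] head 80.27 tilt [ 0.005  0.001 -1.   ] N 1 row [1.1, -3.1, 0.5, 0.09, 0.27, 0.17] F [-3.1  1.4 11.2] op 9.8
```

```bash
python3 -m creep '[0.3,-3,1.5,0,0.2,0,0,-3,1.5,0,0,0,0,-2,1,0,0,0]'; python3 -c "
from h import *
jplan(18,-53.5,81.4,80.1)
take('wrist','w12')"
```

```text
clock: 24.63
tool_pos: [0.5476, -0.0678, 0.0812]
eef_rot: [0.083, 0.997, 0.004, 0.003]
contact_force: [-2.9, 3.6, 13.3]
opening: 0.107
jig xy [np.float64(19.2), np.float64(-53.3)]
F jig -3.5 3.1 13.3
clk 24.63 pos [ 0.5476 -0.0678  0.0812] head 80.45 tilt [ 0.006  0.007 -1.   ] N 1 row [1.2, -0.2, -0.2, 0.45, 0.29, 0.35] F [-2.9  3.6 13.3] op 9.5
```

```bash
python3 -m creep '[0,-3,0.5,0,0.2,0,0,-3,0.5,0,0,0]'; python3 -c "
from h import *
jplan(18,-53.5,81.4,80.1)
import cv2
a=cv2.imread('pics/w12.png')[80:300,200:440];cv2.imwrite('pics/w12c.png',cv2.resize(a,None,fx=2.7,fy=2.7,interpolation=cv2.INTER_CUBIC))"
```

```text
clock: 24.85
tool_pos: [0.5475, -0.068, 0.082]
eef_rot: [0.081, 0.997, 0.007, 0.002]
contact_force: [-2.9, 5.5, 11.3]
opening: 0.104
jig xy [np.float64(19.2), np.float64(-53.5)]
F jig -3.8 4.9 11.3
clk 24.85 pos [ 0.5475 -0.068   0.082 ] head 80.68 tilt [ 0.006  0.014 -1.   ] N 1 row [1.2, -0.0, 0.6, 0.85, 0.2, 0.58] F [-2.9  5.5 11.3] op 9.2
```

View pics/w12c.png

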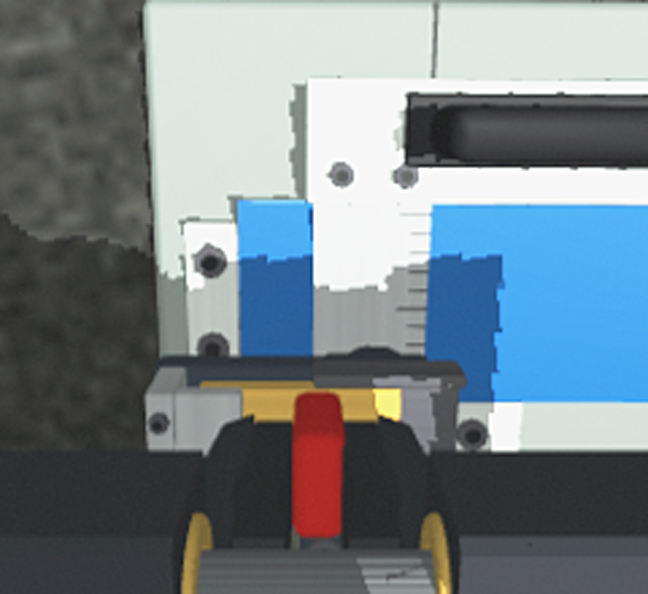

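```bash
python3 -m creep '[0,0,0,0.5,0,0.4,0,0,-0.5,0.3,0,0]'; python3 -c "
from h import *
jplan(18,-53.5,81.4,80.1)"; python3 -m creep '[0,0,0,0,0,0,0,0,0,0,0,0,0,0,0,0,0,0,0,0,0,0,0,0]' 26; python3 -c "
from h import *
jplan(18,-53.5,81.4,80.1)
take('wrist','w13')
a=cv2.imread('pics/w13.png')[80:300,200:440];cv2.imwrite('pics/w13c.png',cv2.resize(a,None,fx=2.7,fy=2.7,interpolation=cv2.INTER_CUBIC))"
```

```text
clock: 25.02
tool_pos: [0.5475, -0.0666, 0.0836]
eef_rot: [0.085, 0.996, 0.001, 0.002]
contact_force: [1.1, -0.9, -5.2]
opening: 0.11
jig xy [np.float64(19.0), np.float64(-52.1)]
F jig 1.2 -0.7 -5.2
clk 25.02 pos [ 0.5475 -0.0666  0.0836] head 80.3 tilt [ 0.005  0.002 -1.   ] N 1 row [1.0, -1.4, 2.2, 0.14, 0.24, 0.2] F [ 1.1 -0.9 -5.2] op 9.6
clock: 25.35
tool_pos: [0.5478, -0.0664, 0.0826]
eef_rot: [0.084, 0.996, 0.001, 0.002]
contact_force: [-0.7, 0.0, 0.6]
opening: 0.293
jig xy [np.float64(19.2), np.float64(-51.9)]
F jig -0.7 -0.1 0.6
clk 25.35 pos [ 0.5478 -0.0664  0.0826] head 80.33 tilt [ 0.005  0.002 -1.   ] N 1 row [1.2, -1.6, 1.2, 0.15, 0.25, 0.23] F [-0.7  0.   0.6] op 25.8
```

View pics/w13c.png

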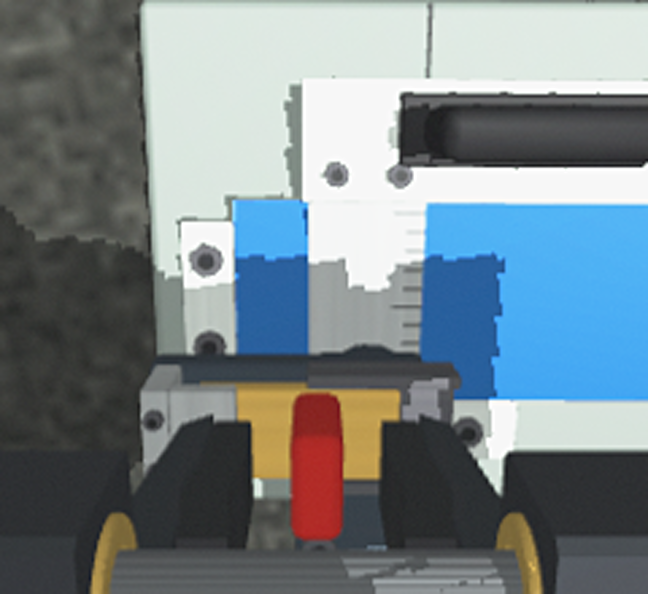

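```bash
python3 -m creep '[0,-4,0,0,0,0,0,-3,0,0,0,0,0,-1.5,0,0,0,0]'; python3 -c "
from h import *
jplan(18,-62,81.4,80.1)"; python3 -m creep '[0,-1.5,0,0,0,0,0,-1.5,0,0,0,0,0,-1,0,0,0,0]'; python3 -c "
from h import *
jplan(18,-62,81.4,80.1)"
```

```text
clock: 25.65
tool_pos: [0.5463, -0.0748, 0.0821]
eef_rot: [0.084, 0.996, 0.002, 0.002]
contact_force: [-0.8, 4.9, 1.1]
opening: 0.297
jig xy [np.float64(19.2), np.float64(-60.4)]
F jig -1.6 4.7 1.1
clk 25.65 pos [ 0.5463 -0.0748  0.0821] head 80.35 tilt [ 0.005  0.003 -1.   ] N 1 row [1.2, -1.6, 0.7, 0.22, 0.23, 0.25] F [-0.8  4.9  1.1] op 26.2
clock: 25.9
tool_pos: [0.5464, -0.0748, 0.0821]
eef_rot: [0.083, 0.997, 0.005, 0.003]
contact_force: [0.5, 3.3, -0.6]
opening: 0.297
jig xy [np.float64(19.2), np.float64(-60.4)]
F jig -0.0 3.3 -0.6
clk 25.9 pos [ 0.5464 -0.0748  0.0821] head 80.5 tilt [ 0.007  0.009 -1.   ] N 1 row [1.2, -1.6, 0.7, 0.6, 0.29, 0.4] F [ 0.5  3.3 -0.6] op 26.2
```

```bash
python3 -m creep '[0,-3.5,0,0.4,0,0,0,-4,0,0,0,0]'; python3 -c "
from h import *
jplan(18,-62,81.4,80.1)"; python3 -m creep '[0,4,0,0.3,0,0,0,4,0,0,0,0,0,0,0,0,0,0]' 34; python3 -c "
from h import *
jplan(18,-52,81.4,80.1)"
```

```text
clock: 26.07
tool_pos: [0.5462, -0.0764, 0.0823]
eef_rot: [0.08, 0.997, 0.005, 0.004]
contact_force: [0.6, 11.8, -0.5]
opening: 0.302
jig xy [np.float64(19.4), np.float64(-62.0)]
F jig -1.4 11.7 -0.5
clk 26.07 pos [ 0.5462 -0.0764  0.0823] head 80.77 tilt [ 0.008  0.01  -1.   ] N 1 row [1.4, -0.0, 0.9, 0.65, 0.37, 0.67] F [ 0.6 11.8 -0.5] op 26.6
clock: 26.32
tool_pos: [0.5472, -0.0696, 0.0824]
eef_rot: [0.081, 0.997, 0.002, 0.003]
contact_force: [0.3, -0.3, -0.7]
opening: 0.386
jig xy [np.float64(19.1), np.float64(-55.2)]
F jig 0.3 -0.3 -0.7
clk 26.32 pos [ 0.5472 -0.0696  0.0824] head 80.73 tilt [ 0.006  0.003 -1.   ] N 1 row [1.1, 3.2, 1.0, 0.2, 0.34, 0.63] F [ 0.3 -0.3 -0.7] op 34.0
```

Fully across now. Centre, then lift straight off and look.

```bash
python3 -m creep '[0,1.5,0,0,0.3,-0.5,0,0,-8,0,0,0,0,0,-20,0,0,0,0,0,-30,0,0,0,10,0,-30,0,0,0]'; python3 -m creep '[20,0,-25,0,0,0,20,0,-10,0,0,0,15,0,0,0,0,0,0,0,0,0,0,0]'; python3 -c "
from h import *
jplan(-40,-40,220,80.1)
take('wrist','w14');take('side','s14');take('scene','sc14')
a=cv2.imread('pics/w14.png')[135:275,245:435];cv2.imwrite('pics/w14c.png',cv2.resize(a,None,fx=4.2,fy=4.2,interpolation=cv2.INTER_CUBIC))
a=cv2.imread('pics/s14.png')[180:280,280:380];b=cv2.imread('pics/sc14.png')[155:255,250:350]
cv2.imwrite('pics/x14.png',cv2.resize(np.hstack([a,b]),None,fx=4,fy=4,interpolation=cv2.INTER_CUBIC))"
```

```text
clock: 26.73
tool_pos: [0.5347, -0.0709, 0.1688]
eef_rot: [0.077, 0.997, -0.001, -0.006]
contact_force: [1.1, 0.1, 1.2]
opening: 0.384
clock: 27.07
tool_pos: [0.4809, -0.0652, 0.2138]
eef_rot: [0.08, 0.997, -0.003, -0.0]
contact_force: [0.0, -0.1, -0.5]
opening: 0.383
jig xy [np.float64(-46.9), np.float64(-62.2)]
F jig 0.0 -0.1 -0.5
clk 27.07 pos [ 0.4809 -0.0652  0.2138] head 80.84 tilt [-0.001 -0.007 -1.   ] N 1 row [-7.2, 22.1, -6.3, -0.38, 0.02, 0.74] F [ 0.  -0.1 -0.5] op 33.8
```

View pics/w14c.png

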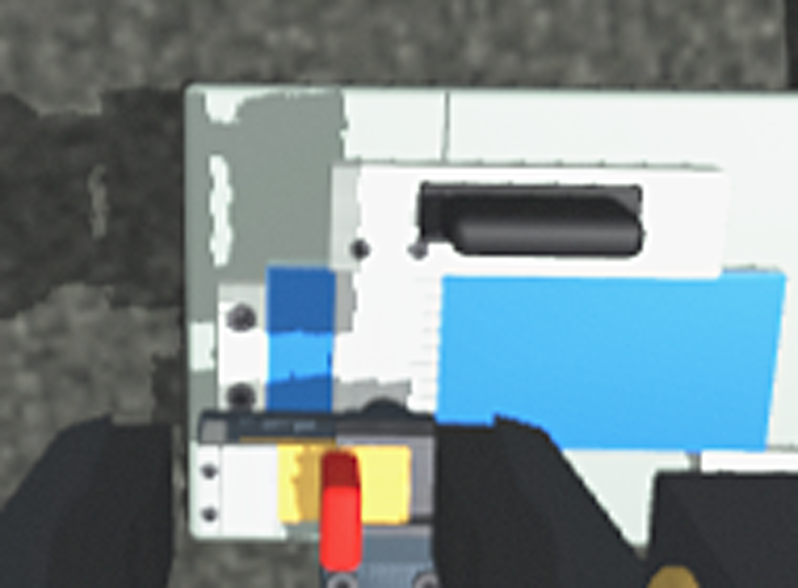

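View pics/x14.png

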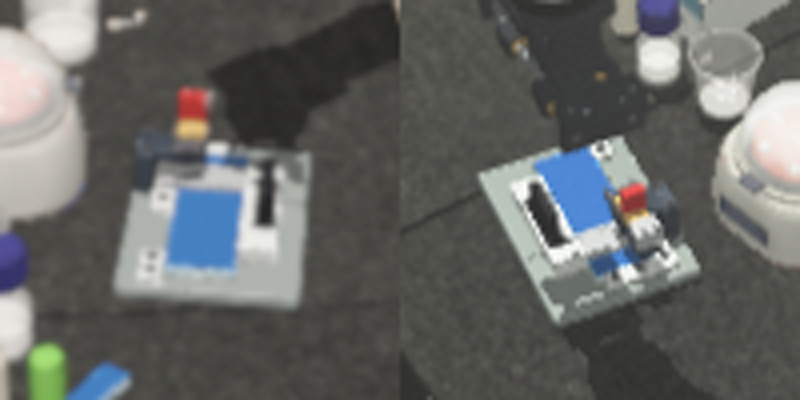

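```bash
cat > edge.py <<'E'
from h import *
import sys
tag=sys.argv[1]
d=np.load(f'pics/{tag}.npz');e=d['extrinsics'];im=d['color'].astype(float)
def inv(u,z):
    w=bp('wrist',u,z,e)-JP;a=np.radians(JA);return np.c_[np.cos(a)*w[:,0]+np.sin(a)*w[:,1],-np.sin(a)*w[:,0]+np.cos(a)*w[:,1]]*1000
def P(x,y,z): return pr('wrist',[[*j2w(x,y),z/1000]],e)[0]
# scan across x at given y and z, subpixel edge of red channel nearest expected
def scan(x0,y,z,ch=0,r=5,sgn=0):
    xs=np.arange(x0-r,x0+r,.25);u=np.array([P(x,y,z) for x in xs]).astype(np.float32)
    v=cv2.remap(im[...,ch].astype(np.float32),u[:,0][None],u[:,1][None],cv2.INTER_LINEAR)[0]
    g=np.gradient(cv2.GaussianBlur(v[None],(9,1),2)[0]);i=np.argmax(np.abs(g));return xs[i],g[i]
for name,x0,z,ys in [("blank front L",-28,23,[58,62,66,70]),("blank front R",-28,23,[-60,-64,-68,-71]),("stock front",-28,29,[-15,-5,5,15,25,35,45,50]),("stock back",-58,29,[-50,-45,-30,-15,0,15,30,45,50]),("blank back",28,23,[65,60,50,45,40,30,20,10]),("board front",-78,15,[-90,-60,-30,0,30,60,85])]:
    o=[(y,*scan(x0,y,z)) for y in ys]
    print(name,[(y,round(x,1),int(g)) for y,x,g in o])
E
python3 edge.py w10; echo; python3 edge.py w14
```

```text
blank front L [(58, np.float64(-28.8), -12), (62, np.float64(-29.8), -10), (66, np.float64(-29.5), -11), (70, np.float64(-28.8), -13)]
blank front R [(-60, np.float64(-27.8), -10), (-64, np.float64(-27.8), -11), (-68, np.float64(-28.0), -8), (-71, np.float64(-28.5), -13)]
stock front [(-15, np.float64(-27.5), -18), (-5, np.float64(-27.5), -17), (5, np.float64(-27.5), -17), (15, np.float64(-27.5), -17), (25, np.float64(-27.5), -17), (35, np.float64(-27.5), -17), (45, np.float64(-27.5), -17), (50, np.float64(-27.5), -17)]
stock back [(-50, np.float64(-58.8), 6), (-45, np.float64(-58.8), 6), (-30, np.float64(-54.5), -24), (-15, np.float64(-54.2), -26), (0, np.float64(-54.2), -25), (15, np.float64(-54.2), -25), (30, np.float64(-58.8), 13), (45, np.float64(-60.2), -8), (50, np.float64(-60.2), -5)]
blank back [(65, np.float64(27.0), 23), (60, np.float64(27.0), 24), (50, np.float64(27.0), 20), (45, np.float64(27.0), 22), (40, np.float64(27.0), 24), (30, np.float64(27.0), 24), (20, np.float64(27.0), 24), (10, np.float64(27.0), 23)]
board front [(-90, np.float64(-78.5), 15), (-60, np.float64(
[... 708 characters left out ...]
-60.2), -9), (-45, np.float64(-60.0), -7), (-30, np.float64(-54.2), -22), (-15, np.float64(-58.0), 14), (0, np.float64(-54.0), -15), (15, np.float64(-54.0), -19), (30, np.float64(-58.2), 12), (45, np.float64(-57.5), 9), (50, np.float64(-57.5), 7)]
blank back [(65, np.float64(27.2), 20), (60, np.float64(27.2), 21), (50, np.float64(27.5), 15), (45, np.float64(27.8), 14), (40, np.float64(27.5), 16), (30, np.float64(27.8), 18), (20, np.float64(27.8), 15), (10, np.float64(24.0), -1)]
board front [(-90, np.float64(-77.8), 12), (-60, np.float64(-77.8), 9), (-30, np.float64(-77.8), 13), (0, np.float64(-77.5), 11), (30, np.float64(-77.5), 12), (60, np.float64(-77.8), 13), (85, np.float64(-77.2), 12)]
```

```bash
python3 -c "
from h import *
for n,t in [('side','s14'),('scene','sc14'),('wrist','w14')]:
    d=np.load(f'pics/{t}.npz');im=d['color'];hsv=cv2.cvtColor(im,cv2.COLOR_RGB2HSV)
    m=((hsv[...,0]<6)|(hsv[...,0]>174))&(hsv[...,1]>170)
    q=pr(n,[[*j2w(18,-40),.09]],d['extrinsics'])[0]
    ys,xs=np.nonzero(m);k=np.hypot(xs-q[0],ys-q[1])<25;print(n,'blob',xs[k].mean().round(1),ys[k].mean().round(1),'top',ys[k].min(),'bot',ys[k].max())
    for y,dz in [(-40,0),(-54,12),(-54,0)]:
        c=np.array([[*j2w(18+a,y+b),(z-dz)/1000] for a in(-11,11) for b in(-5,5) for z in(82.5,108.5)]);u=pr(n,c,d['extrinsics']);print(y,dz,u.mean(0).round(1),u[:,1].min().round(1),u[:,1].max().round(1))
"
```

```text
side blob 327.6 206.3 top 204 bot 208
-40 0 [327.9 205.7] 201.2 210.1
-54 12 [328.3 206.3] 201.9 210.7
-54 0 [328.4 203.2] 198.8 207.7<string>:7: RuntimeWarning: Mean of empty slice.
  ret = ret.dtype.type(ret / rcount)
Traceback (most recent call last):
ValueError: zero-size array to reduction operation minimum which has no identity
```

```bash
python3 -c "
from plant import *
print(finish_job(),get_state()['clock'])"
```

```text
the job is handed in; nothing more can be done
the job is handed in; nothing more can be done
```

The job is done and handed in at about 27 s of robot time.

- **Blank:** It sits on the jig. I pushed it against the rear fence (about 7 N) and the right-hand end stop (about 8 N), and it stopped moving at both.
- **Square:** It is on the board with its stock pressed to the blank's front edge (about 9 N). In the last wrist picture the two edges coincide to within a pixel, about 1 mm. The blade is central under the foot to about 1 mm, going by the picture taken before clamping.
- **Plunger and keeper:** I pressed the plunger to the bottom (about 24 N) and slid the keeper right until it met a stop. It slipped back about 1.4 mm as I let go, so I nudged it fully across again. With the gripper clear, the fin's position in the side picture matches a trapped keeper.

I pushed nothing else on the bench, but I did not re-measure the bystanders. Two checks are weaker:

- **Fin position:** The scene-camera version of this check failed because my colour filter found no red there. The side picture alone cannot tell a trapped keeper from an unpressed one, so this rests partly on the wrist view, where the keeper is across.
- **Jig position:** My jig measurement was about 1 mm off along y compared with where the blank stopped, so I relied on the contacts.

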